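# Fit battery packs into the fold-down panel of a control console

### The job

Fit the console with its batteries: pull its front panel down flat by the aluminium bar, put every battery pack lying on the blue mat into a bay of its own on the inside of the panel, yellow terminal end towards the panel's hinge, snap all three orange bay covers shut until they catch (also over a bay that stays empty), then swing the panel back up until it is fully closed. Leave the screwdriver, the stop-button box and the power adapter alone.

Things in the scene. Friction and masses are not known exactly. Their poses are not given: they have to be found in the camera images.
- panel (a joint): angle of the console's front panel (210 mm high, 266 mm wide, hinged along its lower edge): 0 = upright, closed; 1.571 = folded down flat towards the robot on a stop, inside face up. Stiff, damped hinge: upright it stays put, well open it sinks slowly to flat by its own weight. Raising it with packs in takes 6 to 10 N at the bar
- panel_hinge (a point): middle of the panel's hinge line, 40 mm above the bench. Its axes turn with the panel: y along the hinge, z from the hinge up the panel to the bar, x out of the panel's inside face. Upright: z up, x into the console; flat: z towards the robot, x up. The black console behind it is 270 mm wide, 170 mm deep, 250 mm high
- panel_bar (a point): middle of the round aluminium pull bar, 12 mm thick, 150 mm long, parallel to the hinge and 250 mm from it (3 mm to the panel's outside), on two lugs 140 mm apart, 34 mm of air between bar and panel edge. Upright it is 40 mm above the flat console top (z = 250 mm); lowered it is 37 mm above the bench. It can be pinched from above at any panel angle and turns in the fingers. Axes as panel_hinge
- bay0 (a point): centre of the floor of bay 0 (at +y), on the panel's inside, 85 mm from the hinge line. x towards the panel's hinge, z out of the floor (up when flat): a pack is home when its frame coincides. Inside 54 (x) by 40 mm (y), walls 3 mm thick, 10 mm high. At x +37 to +53 mm the cover's catch, 36 mm high; at x -39 mm the cover's hinge post, 38 mm high. Bays are 76 mm apart
- bay1 (a point): the same for bay 1, in the middle of the panel
- bay2 (a point): the same for bay 2, at -y (right)
- bay0_contacts (a point): point in bay 0 where the middle of the pack's terminal face belongs: 25 mm from the bay centre towards the hinge, 15 mm above the bay floor (a yellow mark on the panel shows this end)
- bay1_contacts (a point): the same for bay 1
- bay2_contacts (a point): the same for bay 2
- cover0 (a joint): angle of bay 0's orange cover: 0 = shut and caught, 1.9 = wide open. Plate 74 x 40 x 4 mm, hinged 36 mm from the bay centre on the bar's side, 34 mm above the bay floor; with the panel flat it opens towards the robot. Friction keeps it at any angle (0.5 N at its end moves it). In closing it meets a sprung catch at 0.1 rad; about 8 N near its free end snaps it past, then it is held below 0.05
- cover1 (a joint): the same for the cover of bay 1
- cover2 (a joint): the same for the cover of bay 2
- cover0_press (a point): point on the outer face of cover 0 where to press, 56 mm from the cover's hinge line and 18 mm from its free end; when shut it is 20 mm from the bay centre towards the panel's hinge and 36 mm above the bay floor
- cover1_press (a point): the same on cover 1
- cover2_press (a point): the same on cover 2
- pack0: dark grey battery pack 50 x 36 x 30 mm, 0.13 kg, x along its length with the yellow terminal end at +x; origin at the centre of its underside. Lies flat on the 3 mm thick blue mat at the left. There may be fewer than three packs
- pack1: another such pack
- pack2: another such pack
- pack0_terminals (a point): middle of the yellow terminal end face of pack 0: 25 mm from its origin along x, 15 mm up
- pack1_terminals (a point): the same on pack 1
- pack2_terminals (a point): the same on pack 2
- screwdriver: screwdriver with a red handle, 190 mm, lying at the right; leave alone
- stop_box: yellow box 70 x 70 x 50 mm with a red mushroom button, at the right; leave alone
- adapter: black power adapter 95 x 50 x 32 mm, beside the console at the left; leave alone
There are look-alikes about, which are no part of the job. What is shaped like the pack0 but red is not meant.

How it is judged:
On the way, in this order (a step that is already met when the one before it is completed fails the run):
1. the panel is folded down flat (value of joint panel above 1.45 rad), for 0.2 s.
2. with the panel still down, every pack is home in a bay, terminals towards the hinge, and all three covers are caught shut (value of joint panel above 1.4 rad and ((distance between pack0 and bay0 below 0.008 m and distance between pack0_terminals and bay0_contacts below 0.01 m) or (distance between pack0 and bay1 below 0.008 m and distance between pack0_terminals and bay1_contacts below 0.01 m) or (distance between pack0 and bay2 below 0.008 m and distance between pack0_terminals and bay2_contacts below 0.01 m)) and ((distance between pack1 and bay0 below 0.008 m and distance between pack1_terminals and bay0_contacts below 0.01 m) or (distance between pack1 and bay1 below 0.008 m and distance between pack1_terminals and bay1_contacts below 0.01 m) or (distance between pack1 and bay2 below 0.008 m and distance between pack1_terminals and bay2_contacts below 0.01 m)) and ((distance between pack2 and bay0 below 0.008 m and distance between pack2_terminals and bay0_contacts below 0.01 m) or (distance between pack2 and bay1 below 0.008 m and distance between pack2_terminals and bay1_contacts below 0.01 m) or (distance between pack2 and bay2 below 0.008 m and distance between pack2_terminals and bay2_contacts below 0.01 m)) and value of joint each of cover0, cover1, cover2 below 0.06 rad), for 0.2 s.
At the end, for the whole second after the job is handed in: The panel is closed (joint below 0.06 rad) and at rest, all three covers are caught (below 0.06 rad), and every pack lies in a bay of the panel: its origin within 8 mm of the bay's centre and its terminal face within 10 mm of the bay's contact point (value of joint each of panel, cover0, cover1, cover2 below 0.06 rad and velocity of joint panel below 0.05 rad/s and ((distance between pack0 and bay0 below 0.008 m and distance between pack0_terminals and bay0_contacts below 0.01 m) or (distance between pack0 and bay1 below 0.008 m and distance between pack0_terminals and bay1_contacts below 0.01 m) or (distance between pack0 and bay2 below 0.008 m and distance between pack0_terminals and bay2_contacts below 0.01 m)) and ((distance between pack1 and bay0 below 0.008 m and distance between pack1_terminals and bay0_contacts below 0.01 m) or (distance between pack1 and bay1 below 0.008 m and distance between pack1_terminals and bay1_contacts below 0.01 m) or (distance between pack1 and bay2 below 0.008 m and distance between pack1_terminals and bay2_contacts below 0.01 m)) and ((distance between pack2 and bay0 below 0.008 m and distance between pack2_terminals and bay0_contacts below 0.01 m) or (distance between pack2 and bay1 below 0.008 m and distance between pack2_terminals and bay1_contacts below 0.01 m) or (distance between pack2 and bay2 below 0.008 m and distance between pack2_terminals and bay2_contacts below 0.01 m))); the robot touches nothing.
It fails at once if the screwdriver is shifted by more than 30 mm (distance of screwdriver from where it was at the start of the episode above 0.03 m).
It fails at once if the stop-button box is shifted by more than 30 mm (distance of stop_box from where it was at the start of the episode above 0.03 m).
It fails at once if the power adapter is shifted by more than 30 mm (distance of adapter from where it was at the start of the episode above 0.03 m).
Of pack0, pack1, pack2 only 1 to 3 are there at a start; the rules pass over those that are not, and their reading is None.
At some moment in a run one of pack0, pack1, pack2 may be knocked a few centimetres aside while the robot is not near it.
Once in a run the grip may slacken for a moment while it holds something.
It also fails if it takes over 210 s, if anything falls off the work surface, if the arm or the gripper's body presses on something with over 40 N, if the wrist force passes 120 N, or if a joint passes its speed limit or range.

### The arm

A 6-joint arm with a two-finger parallel gripper is mounted at the origin on the work surface. World frame = base frame: x ahead of the robot, y to its left, z up, the work surface at z = 0. Lengths are in m, angles in rad, forces in N, time in s.
With the tool pointing down it reaches from about 0.35 to 0.975 m from the base axis. Payload 4.9 kg.
Tool frame: the origin (TCP) lies midway between the tips of the shut fingers; the grasp point (between the pads) lies 19 mm behind it (ctrl.hold_point_z is the distance from the TCP to the grasp point, in m); z points along the fingers, y is the line along which they close (so a half turn about z gives the same grasp; the last joint's range is limited). The gripper opens to 85 mm and grips with 20 to 120 N. Pads are 22 mm wide; open, the fingers measure 114 mm over their backs; the gripper's body (76 mm by 85 mm) begins 54 mm behind the grasp point. The pads swing forward as they close: fully open they stand 13 mm farther back than shut.
Start: joints at [1.115, 0.053, 1.613, -0, 1.476, -0.119], TCP at [0.207, 0.59, 0.231] pointing down, gripper open.
Joint ranges: [-3.01, 3.01], [-1.01, 2.22], [0.06, 2.58], [-1.02, 4.17], [0.09, 2.62], [-3.14, 3.14]. Speed limits (rad/s): [2.57, 2.57, 3.14, 3.14, 3.14, 3.14].

### API

Orientations are given as a rotation vector (axis times angle).
In Python, from station import status, viewer, finish_job, ctrl gives the robot as it stands.
- The arm moves only by the shell command python3 -m jog 'ROWS' [FORCE]. ROWS is JSON, a list of rows, each a list of 7 numbers: the turn, a rotation vector about the tool's x, y, z each as a share of 5 degrees, from -1 to 1, then the shift along the tool's x, y, z each as a share of 30 mm, from -1 to 1, then the opening, from -1 (shut) to 1 (fully open). A call has 1 to 5 rows; each row shifts and turns the commanded pose from where the row before left it, along the tool's axes as they then stand; what a row does not reach is not made up. A row lasts 1/8 s, in which the tool goes at most 62.5 mm and 10.7 degrees, less where a joint would pass 70% of its speed; a pose out of reach is approached as far as the arm can. A call with a number of a shift or a turn outside -1 to 1 is refused whole. A call with a gripper value outside its range is refused whole. The fingers move at their own pace and stop on an object; FORCE is the grip in N (left out, the last holds). Time passes only in rows, so rows that do not move let the fingers close. It gives the time, the measured TCP pose, the force, the opening and the grip force at its end, in the units of the state.
- status.get_obs(): the state, without advancing time (a new reading comes with each control period).
- viewer.get_image(name): name is "scene" or "top" or "wrist"; returns a dict with "img" (480x640x3 uint8, red, green, blue), "fovy" (degrees; the focal length in pixels is half the picture's height over the tangent of half this angle, whatever the lens; pixels are square), "cx", "cy" (the principal point, pixels), "distortion" ([k1, k2, p1, p2, k3] as OpenCV has them; the pictures are not rectified), "rvec" (rotation vector, rad) and "tvec" (3), from world to camera coordinates, as OpenCV has them. Camera axes: x right, y down, z forward; pixel columns grow to the right and rows downward; lengths in m; the calibration is good to about 2 mm. A picture is of the moment at which its call begins. There is no depth.
- finish_job(): hands the job in; it is judged then, once.
The state is a dict: "t": time; "q": joint angles; "dq": joint speeds; "effort": joint torques, N m; "tool_pos": TCP position; "tool_rot": TCP orientation; "contact_force": force on the tool from outside, world axes, zero at the start; "wrist_torque": the same for the moment, N m; "opening": finger opening in m; "grip_force": force on a finger pad.
Only numpy, scipy, OpenCV 4.12 (cv2) and the standard library are available. Lean on these libraries where they do the work, as an engineer would, in place of code of your own. Each camera call takes 0.05 s, during which the arm holds its last target. There are 200 camera calls.

## Working session

There is one attempt and no reset: what is moved stays moved. The work goes in short steps, Python scripts to look and compute and a shell command to move; the robot and the scene stay as the last step left them, time stands still between calls to the robot, and variables do not carry over. Pictures are saved under pics/ and viewed, at most 16 in all, crops included, and the job is handed in when it is done.

```bash
ls; mkdir -p pics
python3 - <<'E'
from station import status, viewer, ctrl
import cv2
o=status.get_obs(); print(o); print(ctrl.hold_point_z)
for n in ["scene","top"]:
    d=viewer.get_image(n); cv2.imwrite(f"pics/{n}0.png",d["img"][...,::-1]); print(n,{k:v for k,v in d.items() if k!="img"})
E
```

```text
pics
{'t': 0.0, 'q': array([ 1.11498330e+00,  5.33911519e-02,  1.61426276e+00,  5.20240394e-06,
        1.47600369e+00, -1.19029540e-01]), 'dq': array([-0.00044115, -0.00106321, -0.00028654, -0.00085532,  0.00226688,
        0.00108577]), 'effort': array([ 1.44610326e-04, -3.93690634e+01, -3.70167124e+01, -1.29260175e-04,
        7.43972138e-03, -1.11121028e-05]), 'tool_pos': array([0.20627803, 0.58933128, 0.23006042]), 'tool_rot': array([-0.52642326, -3.09657302,  0.00310766]), 'contact_force': array([-0.41594508, -0.34079086,  0.8205657 ]), 'wrist_torque': array([-0.01010287, -0.02567229, -0.04330181]), 'grip_force': 0.0, 'opening': 0.08527153683336527}
0.0187
scene {'fovy': 45.494686528271025, 'cx': 317.9810299446617, 'cy': 243.70455320494372, 'distortion': array([-0.04231794,  0.        ,  0.        ,  0.        ,  0.        ]), 'rvec': array([ 1.1856807 , -2.73518157,  0.46609639]), 'tvec': array([0.33011962, 0.43140511, 1.26501088])}
top {'fovy': 43.37143360230901, 'cx': 310.71391286995873, 'cy': 237.96321404922375, 'distortion': array([-0.07144003,  0.        ,  0.        ,  0.        ,  0.        ]), 'rvec': array([ 2.16781327, -2.14353442,  0.1099301 ]), 'tvec': array([0.00576499, 0.55393827, 1.61955073])}
```

View pics/scene0.png

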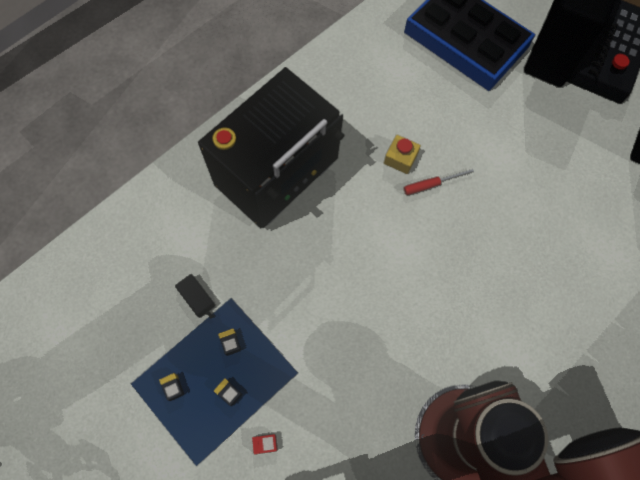

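View pics/top0.png

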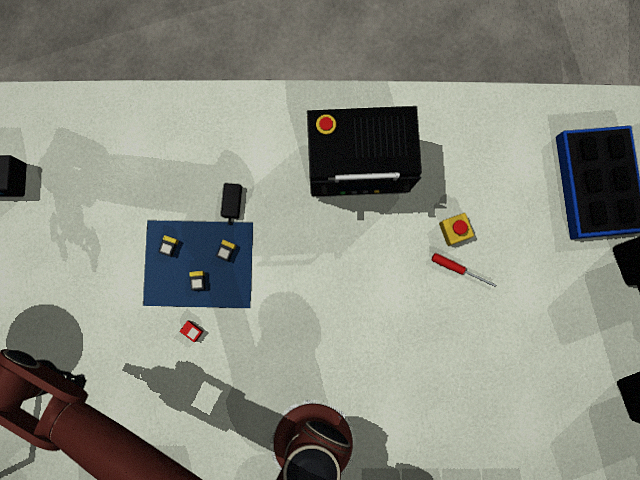

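Both views show three dark packs with a white label and a yellow end on the blue mat (top view ~(168,245), (227,250), (198,281)). The red look-alike is off the mat at (192,331). The console bar is at ~(335–398,177), the adapter at (231,200), the stop box at (457,229) and the screwdriver at (463,269).

```bash
cat > h.py <<'E'
import numpy as np, cv2
from scipy.spatial.transform import Rotation as R
from station import status, viewer, ctrl
def cam(d):
    h=d["img"].shape[0]; f=h/2/np.tan(np.radians(d["fovy"]/2))
    return np.array([[f,0,d["cx"]],[0,f,d["cy"]],[0,0,1]])
def ray(d,px):
    u=cv2.undistortPoints(np.array(px,float).reshape(-1,1,2),cam(d),d["distortion"])[:,0]
    Rm=R.from_rotvec(d["rvec"]).as_matrix(); c=-Rm.T@d["tvec"]
    v=np.c_[u,np.ones(len(u))]@Rm; return c,v/np.linalg.norm(v,axis=1)[:,None]
def plane(d,px,z):
    c,v=ray(d,px); return c+v*((z-c[2])/v[:,2])[:,None]
def tri(views):  # [(d,(u,v)),...] -> point, rms miss
    A=np.zeros((3,3));b=np.zeros(3);L=[]
    for d,p in views:
        c,v=ray(d,[p]);v=v[0];M=np.eye(3)-np.outer(v,v);A+=M;b+=M@c;L.append((M,c))
    X=np.linalg.solve(A,b); return X,np.sqrt(np.mean([np.sum((M@(X-c))**2) for M,c in L]))
def proj(d,X):
    return cv2.projectPoints(np.array(X,float).reshape(-1,1,3),d["rvec"],d["tvec"],cam(d),d["distortion"])[0][:,0]
def hsv(d): return cv2.cvtColor(d["img"],cv2.COLOR_RGB2HSV)
def blobs(m,amin=8,amax=1e9):
    n,l,s,c=cv2.connectedComponentsWithStats(m.astype(np.uint8)); 
    return [(c[i],s[i],l==i) for i in range(1,n) if amin<=s[i,4]<=amax]
def mats(d,lo,hi): return cv2.inRange(hsv(d),np.array(lo),np.array(hi))>0
def snap(n,name=None):
    d=viewer.get_image(n)
    if name: cv2.imwrite(f"pics/{name}.png",d["img"][...,::-1])
    return d
def down(yaw):  # tool pointing down, closing axis y at world angle yaw
    y=np.array([np.cos(yaw),np.sin(yaw),0]);z=np.array([0,0,-1.]);return np.c_[np.cross(y,z),y,z]
def togo(pos,Rm=None):
    """units (turn/5deg, shift/30mm) in the present tool axes"""
    o=status.get_obs();T=R.from_rotvec(o["tool_rot"]).as_matrix()
    s=T.T@(np.array(pos)-o["tool_pos"])/.03
    r=np.zeros(3) if Rm is None else R.from_matrix(T.T@Rm).as_rotvec()/np.radians(5)
    print("turn",r.round(2),"shift",s.round(2),"shift in goal axes",(s if Rm is None else (Rm.T@T@s)).round(2))
def me():
    o=status.get_obs();T=R.from_rotvec(o["tool_rot"]).as_matrix()
    print("t %.1f"%o["t"],o["tool_pos"].round(4),"x",T[:,0].round(3),"y",T[:,1].round(3),"z",T[:,2].round(3),"F",o["contact_force"].round(1),"op %.4f g %.0f"%(o["opening"],o["grip_force"]))
E
python3 - <<'E'
from h import *
s=snap("scene");t=snap("top")
for n,d in(("scene",s),("top",t)):
    print(n)
    blue=mats(d,(100,90,30),(125,255,160)); bl=[b for b in blobs(blue,3000)]
    for b in bl: print("blue",b[0].round(1),b[1])
    for nm,lo,hi in(("yel",(18,110,90),(32,255,255)),("white",(0,0,150),(180,60,255)),("red",(170,120,100),(180,255,255))):
        for c,st,m in blobs(mats(d,lo,hi),20,1500): print(nm,c.round(1),st[:5])
E
```

```text
scene
blue [213.8 381.6] [  132   300   165   165 12088]
yel [223.9 138.7] [213 128  23  21 192]
yel [402.  153.2] [386 135  34  32 472]
yel [226.3 333. ] [219 329  16   9  80]
yel [167.6 378.4] [160 373  16  11  91]
yel [220.7 385.9] [214 379  14  15  88]
white [493.9   1.7] [488   0  13   4  22]
white [300.6 142.1] [275 120  51  46 160]
white [187.  144.3] [184 139   8  10  27]
white [196.  155.6] [193 151   8   9  25]
white [550.7 152.5] [545 150  13   6  35]
white [555.8 159.9] [551 157  10   7  33]
white [148.8 307.4] [141 303  15   9  46]
white [169.1 304.7] [163 302  16   6  30]
white [159.4 308.4] [156 304   7  11  34]
white [171.  313.3] [166 309  10  10  66]
white [180.5 315.4] [177 313   8   6  22]
white [164.9 324.5] [161 321   9   9  33]
white [352.6 328.9] [346 325  13  10  54]
white [177.8 334.2] [175 330   8   9  34]
white [166.8 335. ] [164 332   6   8  20]
white [351.7 344.5] [345 342  14   7  32]
white [ 95.5 371.7] [ 91 370   8   5  21]
white [363.  391.1] [347 371  29  45 437]
white [ 69.9 378. ] [ 62 372  18  18  93]
white [418.  382.4] [416 378   5   9  20]
whi
[... 678 characters left out ...]
 [456.5 228.7] [442 213  32  32 462]
yel [169.1 239. ] [163 235  13   9  63]
yel [227.6 243.7] [221 240  14   9  66]
yel [196.  273.3] [189 271  14   6  64]
white [366.9 175.7] [336 173  64   6 220]
white [165.7 248. ] [161 243  11  10  70]
white [223.4 252.6] [219 248  10  10  63]
white [610.3 271.6] [607 265   8  15  46]
white [196.5 283. ] [192 279  10   9  73]
white [192.4 332.9] [187 328  11  11  71]
white [206.1 397.6] [191 381  32  34 559]
white [ 44.4 402.7] [ 39 393  13  27 141]
white [ 28.7 405.1] [ 21 397  15  18 161]
white [ 11.6 448.5] [  0 425  30  47 878]
white [305.1 449.7] [288 446  36  13  65]
white [334.4 463.3] [325 450  15  30  69]
red [323.  124.2] [320 118   9  12  21]
```

Run:
```python
from h import *
s=snap("scene");t=snap("top")
for a,b in(((171.6,389.8),(165.7,248)),((229.4,394.1),(196.5,283))): print("white",tri([(s,a),(t,b)]))
for a,b in(((226.3,333),(227.6,243.7)),((167.6,378.4),(169.1,239)),((220.7,385.9),(196,273.3))): print("yel",tri([(s,a),(t,b)]))
for b in ((165.7,248),(223.4,252.6),(196.5,283),(192.4,332.9)): print("label plane",plane(t,[b],.033).round(3))
E_=[]
for d,c in((s,(300.6,142.1)),(t,(366.9,175.7))):
    g=(hsv(d)[...,2]>110)&(hsv(d)[...,1]<60); yy,xx=np.mgrid[:480,:640]
    g&=(abs(xx-c[0])<45)&(abs(yy-c[1])<40)
    b=max(blobs(g),key=lambda b:np.sum(b[2][int(c[1])-4:int(c[1])+5,int(c[0])-4:int(c[0])+5])); p=np.argwhere(b[2])[:,::-1].astype(np.float32)
    m=p.mean(0);ax=np.linalg.svd(p-m,full_matrices=False)[2][0];u=(p-m)@ax; e=[m+ax*u.min(),m+ax*u.max()]; e.sort(key=lambda q:q[0]);E_.append(e);print(len(p),e)
for a,b in zip(*E_): print("bar end",tri([(s,a),(t,b)]))
for px in ((310,195),(420,193),(308,110),(417,106)): print(px,plane(t,[px],.25).round(3))
```

```text
white (array([0.52056833, 0.4080865 , 0.04000878]), np.float64(0.0006920338162234061))
white (array([0.42640933, 0.32036496, 0.03961149]), np.float64(0.00025310637966029643))
yel (array([0.53414886, 0.23792146, 0.0411748 ]), np.float64(0.0006316616307418138))
yel (array([0.54504887, 0.39870077, 0.04370645]), np.float64(0.0006934536503232384))
yel (array([0.45293674, 0.32287658, 0.038765  ]), np.float64(5.4072952677068364e-05))
label plane [[0.522 0.41  0.033]]
label plane [[0.511 0.25  0.033]]
label plane [[0.427 0.322 0.033]]
label plane [[0.292 0.329 0.033]]
310 [array([274.20844, 166.23076], dtype=float32), array([325.2284  , 120.145775], dtype=float32)]
300 [array([334.9601 , 176.77705], dtype=float32), array([399.055  , 174.68665], dtype=float32)]
bar end (array([ 0.66593911, -0.04693404,  0.29718641]), np.float64(0.001016252351545822))
bar end (array([ 0.67281861, -0.19551087,  0.29729098]), np.float64(0.0005467920819407824))
(310, 195) [[0.632 0.012 0.25 ]]
(420, 193) [[ 0.64  -0.251  0.25 ]]
(308, 110) [[0.843 0.019 0.25 ]]
(417, 106) [[ 0.856 -0.247  0.25 ]]
```

```bash
python3 -m jog '[[0,0,1,0,0,-0.4,1],[0,0,1,0,0,-0.4,1],[0,0,1,0,0,-0.4,1],[0,0,1,0,0,-0.4,1],[0,0,1,0,0,-0.4,1]]' && python3 -m jog '[[0,0,1,0,0,-0.4,1],[0,0,1,0,0,-0.4,1],[0,0,1,0,0,-0.4,1],[0,0,1,0,0,-0.4,1],[0,0,1,0,0,-0.4,1]]'; python3 -m jog '[[0,0,1,0,0,-0.4,1],[0,0,1,0,0,-0.4,1],[0,0,1,0,0,-0.4,1],[0,0,0.6,0,0,-0.4,1],[0,0,0,0,0,0,1]]'
python3 - <<'E'
from h import *
me(); togo([.42,.32,.40],down(np.radians(2.65)));togo([.42,.32,.40],down(np.radians(182.65)))
E
```

```text
t: 0.92
tool_pos: [0.2065, 0.5898, 0.2916]
tool_rot: [1.189, 2.908, -0.0]
contact_force: [-0.2, 0.1, 0.3]
opening: 0.0853
grip_force: 0.0
t: 1.55
tool_pos: [0.2065, 0.5898, 0.3516]
tool_rot: [1.79, 2.582, -0.0]
contact_force: [0.0, 0.0, -0.2]
opening: 0.0854
grip_force: 0.0
t: 2.17
tool_pos: [0.2067, 0.5902, 0.4006]
tool_rot: [-2.167, -2.273, -0.003]
contact_force: [0.9, -0.5, 0.6]
opening: 0.0854
grip_force: 0.0
t 2.2 [0.2067 0.5902 0.4006] x [-0.048  0.999  0.002] y [0.999 0.048 0.001] z [ 0.001  0.002 -1.   ] F [ 0.9 -0.5  0.6] op 0.0854 g 0
turn [ 0.01 -0.02  0.02] shift [-9.34  6.67  0.01] shift in goal axes [-9.32  6.69  0.02]
turn [ 4.000e-02  2.000e-02 -3.598e+01] shift [-9.34  6.67  0.01] shift in goal axes [ 9.32 -6.69  0.02]
```

```bash
python3 -m jog '[[0,0,0,-0.93,0.67,0,1],[0,0,0,-0.93,0.67,0,1],[0,0,0,-0.93,0.67,0,1],[0,0,0,-0.93,0.67,0,1],[0,0,0,-0.93,0.67,0,1]]' >/dev/null && python3 -m jog '[[0,0,0,-0.93,0.67,0,1],[0,0,0,-0.93,0.67,0,1],[0,0,0,-0.93,0.67,0,1],[0,0,0,-0.93,0.67,0,1],[0,0,0,-0.93,0.67,0,1]]' >/dev/null;  python3 -m jog '[[0,0,0,0,0,0,1],[0,0,0,0,0,0,1]]'
python3 - <<'E'
from h import *
d=snap("wrist","w1"); c,v=ray(d,[[320,240]]);print(c,v,d["fovy"],d["distortion"])
me()
E
```

```text
t: 3.68
tool_pos: [0.4201, 0.3209, 0.3988]
tool_rot: [-2.167, -2.273, 0.001]
contact_force: [-0.3, 0.6, 0.0]
opening: 0.0858
grip_force: 0.0
[0.41444783 0.39871693 0.5407027 ] [[ 0.02579206 -0.29800023 -0.95421729]] 59.912580573851606 [-0.02705788  0.          0.          0.          0.        ]
t 3.7 [0.42   0.3212 0.3989] x [-0.048  0.999  0.   ] y [ 0.999  0.048 -0.001] z [-0.001  0.    -1.   ] F [ 0.4 -0.7  0.7] op 0.0853 g 0
```

View pics/w1.png

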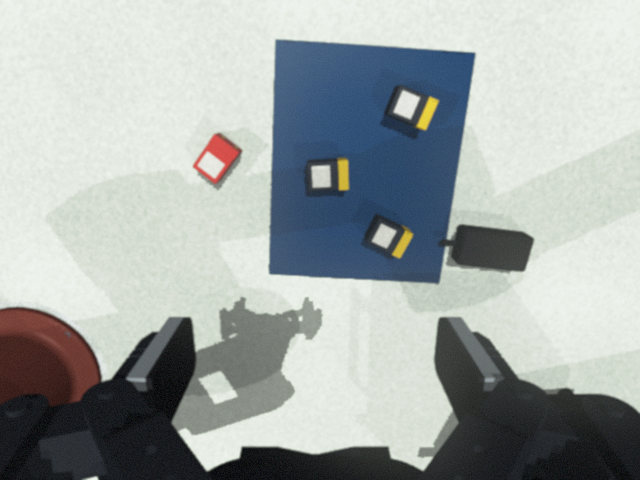

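```bash
python3 -m jog '[[0,0,0,-0.94,0.55,-0.05,1],[0,0,0,-0.94,0.55,-0.05,1],[0,0,0,-0.94,0.55,-0.05,1],[0,0,0,-0.94,0.55,-0.05,1],[0,0,0,-0.94,0.55,-0.05,1]]' >/dev/null && python3 -m jog '[[0,0,0,-0.94,0.55,-0.05,1],[0,0,0,-0.94,0.55,-0.05,1],[0,0,0,-0.94,0.55,-0.05,1],[0,0,0,-0.94,0.55,-0.05,1],[0,0,0,-0.94,0.55,-0.05,1]]' >/dev/null; python3 -m jog '[[0,0,0,-0.94,0.55,-0.05,1],[0,0,0,-0.94,0.55,-0.05,1],[0,0,0,-0.94,0.55,-0.05,1],[0,0,0,-0.94,0.55,-0.05,1],[0,0,0,0,0,0,1]]';python3 -m jog '[[0,0,0,0,0,0,1],[0,0,0,0,0,0,1]]' >/dev/null
cat > bar.py <<'E'
from h import *
import sys,pickle
d=snap("wrist",sys.argv[1]);me()
g=(hsv(d)[...,2]>110)&(hsv(d)[...,1]<60)
for c,s,m in blobs(g,300):
    p=np.argwhere(m)[:,::-1].astype(np.float32);r=cv2.minAreaRect(p);print(c.round(1),s,r)
pickle.dump(d,open(sys.argv[1]+".pkl","wb"))
E
python3 bar.py b1; python3 -m jog '[[0,0,0,-0.7,0,0,1],[0,0,0,-0.7,0,0,1],[0,0,0,-0.6,0,0,1],[0,0,0,0,0,0,1],[0,0,0,0,0,0,1]]' >/dev/null; python3 bar.py b2
```

```text
t: 5.6
tool_pos: [0.6705, -0.0632, 0.4191]
tool_rot: [-2.168, -2.272, 0.001]
contact_force: [0.6, -0.3, -0.0]
opening: 0.0853
grip_force: 0.0
t 5.9 [ 0.6695 -0.0616  0.4208] x [-0.049  0.999  0.   ] y [0.999 0.049 0.001] z [ 0.001  0.    -1.   ] F [-0.2  0.8  0.1] op 0.0854 g 0
[290.1 189.9] [     0      0    640    471 196527] ((319.49993896484375, 234.99996948242188), (638.9998779296875, 469.99993896484375), -0.0)
t 6.6 [ 0.6727 -0.1226  0.4203] x [-0.047  0.999  0.   ] y [0.999 0.047 0.   ] z [ 0.  0. -1.] F [-0.3 -1.1 -0.4] op 0.0853 g 0
[274.9 213.9] [     0      0    640    471 181267] ((319.49993896484375, 234.99996948242188), (638.9998779296875, 469.99993896484375), -0.0)
```

View pics/b2.png

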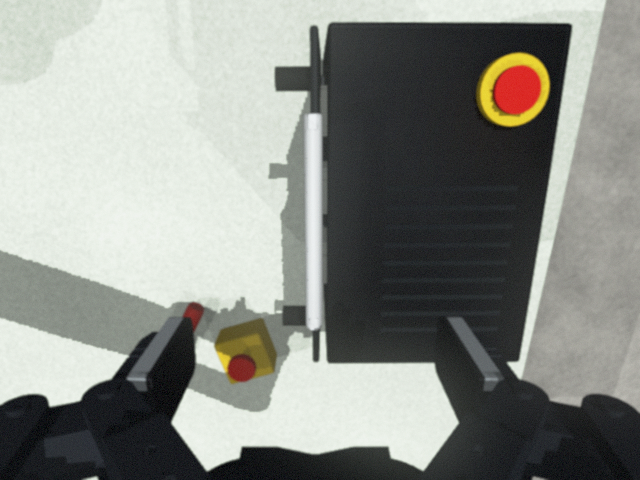

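The wrist view b2 shows the bar at x≈314, from row ≈114 to ≈330. The panel's edge continues dark above and below it, and the console is to its right.

Run:
```python
from h import *
import pickle
D=[pickle.load(open(f"b{i}.pkl","rb")) for i in(1,2)]
P=[]
for d in D:
    g=cv2.cvtColor(d["img"],cv2.COLOR_RGB2GRAY)
    # right edge = strongest bright->dark transition in x 290..345
    col=[]
    for r in range(20,380):
        row=g[r,295:345].astype(int); k=np.argmin(np.diff(row)); col.append((r,295+k,-np.diff(row)[k],row[max(0,k-6)]))
    col=np.array(col); ok=(col[:,2]>35); rr=col[ok]
    sel=rr[(abs(rr[:,1]-np.median(rr[:,1]))<6)]
    v=[g[r,int(np.median(sel[:,1]))-7] for r in range(480)]
    on=np.array(v)>110; runs=[];s=None
    for r in range(480):
        if on[r] and s is None:s=r
        if not on[r] and s is not None: runs.append((s,r-1));s=None
    print(np.median(sel[:,1]),[q for q in runs if q[1]-q[0]>20])
    for r in(130,200,220,240,260,280): print(r,g[r,298:330])
```

```text
321.0 [(0, 117), (198, 400), (419, 454)]
130 [224 223 219 219 219 217 219 219 221 218 219 204 152  99  73  71  77  72
  72  65  62  64  69  75  77  72  64  61  62  55  57  55]
200 [130 132 130 130 133 131 131 131 134 135 134 133 129 130 134 136 136 134
 137 129 103  74  69  85  81  73  62  68  57  54  47  47]
220 [138 133 136 134 133 135 132 157 175 189 201 221 231 235 232 232 230 230
 220 207 208 202 188 159 116  95  87  84  67  53  48  50]
240 [138 134 135 133 137 136 137 158 175 195 213 220 225 232 234 236 234 230
 227 223 219 204 185 153 124 106  97  94  78  58  49  49]
260 [134 136 136 133 136 133 137 151 171 192 210 222 228 230 235 235 234 230
 227 225 217 204 184 156 122 107 109  98  80  62  53  50]
280 [143 137 134 133 131 133 133 145 165 186 208 220 225 232 237 237 235 231
 227 224 216 202 184 152 113  98  94  88  69  54  51  50]
322.0 [(0, 25), (113, 329), (361, 454)]
130 [131 129 133 133 130 137 153 168 187 208 214 222 227 233 235 234 228 224
 222 221 216 205 188 162 128 112 109 107  97  77  54  51]
200 [135 137 135 134 134 132 141 164 187 208 221 225 230 236 238 238 235 232
 228 222 218 204 186 161 129 113 109 107  98  77  58  54]
220 [135 133 135 137 132 137 144 163 187 202 219 227 231 235 238 237 236 234
 227 224 214 200 185 155 112  65  56  55  45  57  50  54]
240 [144 141 136 136 133 134 134 154 180 198 218 225 230 236 237 238 236 234
 229 223 215 202 183 159 123 101  94  89  80  62  54  56]
260 [149 144 146 145 143 141 147 153 172 196 216 225 228 235 238 237 235 233
 227 224 216 200 185 156 129 114 111 106  89  73  58  54]
280 [145 144 149 141 143 146 141 147 164 181 205 224 231 233 235 235 235 232
 227 225 213 200 181 155 126 111 106 100  88  69  50  52]
```

Run:
```python
from h import *
import pickle
D=[pickle.load(open(f"b{i}.pkl","rb")) for i in(1,2)]
e=[]
for d in D:
    g=cv2.cvtColor(d["img"],cv2.COLOR_RGB2GRAY)[:,312:316].mean(1)
    on=g>185; r=100
    runs=[];s=None
    for r in range(480):
        if on[r] and s is None:s=r
        if not on[r] and s is not None: runs.append((s,r-1));s=None
    q=max(runs,key=lambda q:(q[1]-q[0])*(q[0]>90));print(q,np.round(g[[q[0]-2,q[0]-1,q[0],q[1],q[1]+1,q[1]+2]]));e.append(q)
T=[tri([(D[i],(313.4,e[i][k]+(-.5,.5)[k])) for i in(0,1)]) for k in(0,1)]
for x in T: print(x)
for i in (0,1):
    X=plane(D[i],[(313.4,e[i][0]-.5),(313.4,e[i][1]+.5),(313.4,250)],.29);print(X.round(4),np.linalg.norm(X[0]-X[1]))
```

```text
(211, 329) [150. 167. 202. 198. 164. 150.]
(114, 328) [ 97. 155. 216. 212. 183. 129.]
(array([ 0.66605396, -0.04732599,  0.2936884 ]), np.float64(0.00016955259541193436))
(array([  0.97895069,  -7.70671174, -13.06369316]), np.float64(0.012833050748196167))
[[ 0.6659 -0.0482  0.29  ]
 [ 0.6701 -0.138   0.29  ]
 [ 0.6672 -0.0762  0.29  ]] 0.08986014743010373
[[ 0.6662 -0.0473  0.29  ]
 [ 0.6729 -0.1984  0.29  ]
 [ 0.6702 -0.1375  0.29  ]] 0.1511800658025725
```

```bash
python3 -m jog '[[0,0,0,0,-0.1,0.9,1],[0,0,0,0,0,0.9,1],[0,0,0,0,0,0.9,1],[0,0,0,0,0,0.9,1],[0,0,0,0,0,0.7,1]]' && python3 -m jog '[[0,0,0,0,0,0.66,1],[0,0,0,0,0,0,1],[0,0,0,0,0,0,-1],[0,0,0,0,0,0,-1],[0,0,0,0,0,0,-1]]' 50; python3 -m jog '[[0,0,0,0,0,0,-1],[0,0,0,0,0,0,-1],[0,0,0,0,0,0,-1]]'; python3 -c "
from h import *
me()"
```

```text
t: 7.2
tool_pos: [0.6695, -0.1221, 0.29]
tool_rot: [-2.167, -2.274, 0.0]
contact_force: [-0.6, 0.1, -0.1]
opening: 0.0852
grip_force: 0.0
t: 7.82
tool_pos: [0.67, -0.123, 0.2727]
tool_rot: [2.167, 2.272, 0.001]
contact_force: [-0.3, -0.3, 0.4]
opening: 0.0324
grip_force: 0.0
t: 8.2
tool_pos: [0.67, -0.123, 0.2722]
tool_rot: [2.168, 2.272, 0.001]
contact_force: [1.0, -0.6, 1.7]
opening: 0.0105
grip_force: 48.7
t 8.2 [ 0.67   -0.123   0.2722] x [-0.047  0.999 -0.   ] y [0.999 0.047 0.001] z [ 0.001 -0.    -1.   ] F [ 1.  -0.6  1.7] op 0.0105 g 49
```

```bash
python3 -m jog '[[0,0,0,0,-0.726,0.041,-1],[0,0,0,0,-0.72,0.104,-1],[0,0,0,0,-0.708,0.166,-1],[0,0,0,0,0,0,-1]]' && python3 -m jog '[[0,0,0,0,-0.691,0.227,-1],[0,0,0,0,-0.668,0.286,-1],[0,0,0,0,-0.641,0.344,-1],[0,0,0,0,0,0,-1]]'; python3 -c "
from h import *
me()"
```

```text
t: 8.7
tool_pos: [0.6041, -0.1264, 0.2616]
tool_rot: [-2.169, -2.272, 0.002]
contact_force: [0.2, -0.4, -1.5]
opening: 0.0101
grip_force: 50.0
t: 9.2
tool_pos: [0.5445, -0.1295, 0.2347]
tool_rot: [-2.169, -2.272, 0.003]
contact_force: [2.1, -5.4, -6.3]
opening: 0.0098
grip_force: 49.9
t 9.2 [ 0.5445 -0.1295  0.2347] x [-0.046  0.999 -0.001] y [ 0.999  0.046 -0.002] z [-0.002 -0.001 -1.   ] F [ 2.1 -5.4 -6.3] op 0.0098 g 50
```

```bash
python3 -m jog '[[0,0,0,0,-0.608,0.36,-1],[0,0,0,0,-0.571,0.43,-1],[0,0,0,0,-0.53,0.498,-1],[0,0,0,0,0,0,-1]]' && python3 -m jog '[[0,0,0,0,-0.485,0.542,-1],[0,0,0,0,-0.435,0.582,-1],[0,0,0,0,-0.383,0.618,-1],[0,0,0,0,0,0,-1]]'; python3 -c "
from h import *
me(); snap('scene','s2')"
```

```text
t: 9.7
tool_pos: [0.4957, -0.132, 0.1947]
tool_rot: [2.166, 2.269, 0.003]
contact_force: [14.5, -6.9, -17.1]
opening: 0.0098
grip_force: 49.4
t: 10.2
tool_pos: [0.46, -0.1339, 0.145]
tool_rot: [2.161, 2.264, 0.013]
contact_force: [23.4, -4.3, -16.3]
opening: 0.0097
grip_force: 48.9
t 10.2 [ 0.46   -0.1339  0.145 ] x [-0.046  0.999 -0.003] y [0.999 0.046 0.014] z [ 0.014 -0.002 -1.   ] F [ 23.4  -4.3 -16.3] op 0.0097 g 49
```

View pics/s2.png

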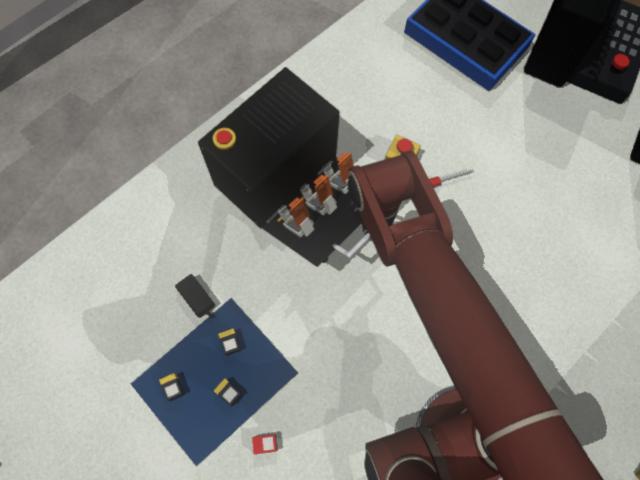

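The scene picture shows the panel about 60° down, with the three orange covers standing open (pixels ~(298,212), (322,187), (345,162)). The adapter and mat are undisturbed.

```bash
python3 -m jog '[[0,0,0,0,-0.25,0.66,-1],[0,0,0,0,-0.22,0.68,-1],[0,0,0,0,-0.17,0.69,-1],[0,0,0,0,0,0,-1]]' && python3 -m jog '[[0,0,0,0,-0.1,0.7,-1],[0,0,0,0,-0.03,0.71,-1],[0,0,0,0,0,0.6,-1],[0,0,0,0,0,0,-1]]'; python3 -c "
from h import *
me()"
```

```text
t: 10.75
tool_pos: [0.4375, -0.1349, 0.0845]
tool_rot: [2.166, 2.27, 0.001]
contact_force: [5.1, -4.8, -5.4]
opening: 0.0102
grip_force: 49.6
t: 11.25
tool_pos: [0.4312, -0.135, 0.0237]
tool_rot: [-2.166, -2.273, 0.006]
contact_force: [-2.8, -6.7, -4.1]
opening: 0.0099
grip_force: 52.6
t 11.2 [ 0.4312 -0.135   0.0237] x [-0.048  0.999 -0.001] y [ 0.999  0.048 -0.004] z [-0.004 -0.001 -1.   ] F [-2.8 -6.7 -4.1] op 0.0099 g 53
```

```bash
python3 -m jog '[[0,0,0,0,0,0.12,-1],[0,0,0,0,0,0,-1],[0,0,0,0,0,0,-1]]'; python3 -m jog '[[0,0,0,0,0,0,1],[0,0,0,0,0,0,1],[0,0,0,0,0,0,1],[0,0,0,0,0,0,1],[0,0,0,0,0,0,1]]'; python3 -m jog '[[0,0,0,0,0,-0.9,1],[0,0,0,0,0,-0.9,1],[0,0,0,0,0,-0.9,1],[0,0,0,0,0,-0.9,1],[0,0,0,0,0,-0.9,1]]' >/dev/null; python3 -m jog '[[0,0,0,0,0.5,-0.9,1],[0,0,0,0,0.5,-0.9,1],[0,0,0,0,0.5,-0.9,1],[0,0,0,0,0.5,-0.9,1],[0,0,0,0,0.5,-0.9,1]]' >/dev/null;  python3 -m jog '[[0,0,0,0,0.5,-0.9,1],[0,0,0,0,0.5,-0.9,1],[0,0,0,0,0.5,-0.9,1],[0,0,0,0,0,0,1],[0,0,0,0,0,0,1]]'
python3 - <<'E'
from h import *
import pickle
d=snap("wrist","w3");pickle.dump(d,open("w3.pkl","wb"));me()
E
```

```text
t: 11.62
tool_pos: [0.4313, -0.1351, 0.023]
tool_rot: [-2.165, -2.272, 0.008]
contact_force: [-13.3, -3.1, 15.9]
opening: 0.0099
grip_force: 54.7
t: 12.25
tool_pos: [0.4149, -0.1343, 0.0134]
tool_rot: [-2.145, -2.253, 0.047]
contact_force: [-47.6, -19.7, 7.8]
opening: 0.085
grip_force: 24.5
t: 14.12
tool_pos: [0.5512, -0.1282, 0.3702]
tool_rot: [-2.167, -2.272, 0.001]
contact_force: [0.4, 0.4, 0.1]
opening: 0.0857
grip_force: 0.0
t 14.2 [ 0.5509 -0.1282  0.3698] x [-0.047  0.999  0.001] y [ 0.999  0.047 -0.003] z [-0.003  0.001 -1.   ] F [-0.2  0.1 -0.3] op 0.0854 g 0
```

View pics/w3.png

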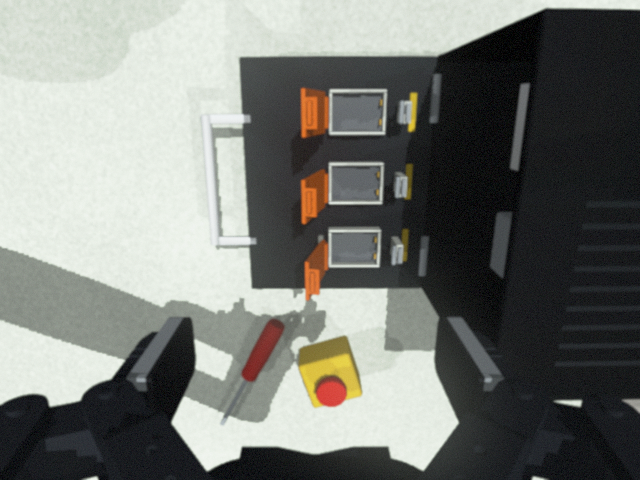

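The wrist picture shows the panel flat. The bays' white rims are at ≈(357,112), (356,183) and (354,247), the covers stand open to their left at x≈312, and the catches and yellow marks are to their right at x≈405. The bar is at x≈212. The opening fingers touched the panel edge, so I must open less there.

```bash
python3 -m jog '[[0,0,0,-0.5,0.1,0.9,1],[0,0,0,-0.5,0.1,0.9,1],[0,0,0,-0.5,0.1,0.9,1],[0,0,0,-0.5,0.1,0.9,1],[0,0,0,-0.5,0,0.9,1]]' >/dev/null; python3 -m jog '[[0,0,0,0,0,0,1],[0,0,0,0,0,0,1],[0,0,0,0,0,0,1]]'
python3 - <<'E'
from h import *
import pickle
d=snap("wrist","v1");pickle.dump(d,open("v1.pkl","wb"));me()
E
python3 -m jog '[[0,0,0,0.7,0,0,1],[0,0,0,0.7,0,0,1],[0,0,0,0.6,0,0,1],[0,0,0,0,0,0,1],[0,0,0,0,0,0,1]]' >/dev/null
python3 - <<'E'
from h import *
import pickle
d=snap("wrist","v2");pickle.dump(d,open("v2.pkl","wb"));me()
a=cv2.imread("pics/v1.png")[40:440,230:530];b=cv2.imread("pics/v2.png")[40:440,230:530]
cv2.imwrite("pics/v12.png",np.hstack([a,b]))
E
```

```text
t: 15.18
tool_pos: [0.5678, -0.2026, 0.2386]
tool_rot: [2.166, 2.272, 0.001]
contact_force: [-0.0, 0.8, 0.7]
opening: 0.0853
grip_force: 0.0
t 15.2 [ 0.5678 -0.2026  0.2385] x [-0.048  0.999 -0.001] y [0.999 0.048 0.002] z [ 0.002 -0.001 -1.   ] F [ 0.4  0.2 -0. ] op 0.0854 g 0
t 15.9 [ 0.5644 -0.1431  0.2368] x [-0.047  0.999 -0.   ] y [ 0.999  0.047 -0.   ] z [-0. -0. -1.] F [0.5 0.3 0.6] op 0.0854 g 0
```

View pics/v12.png

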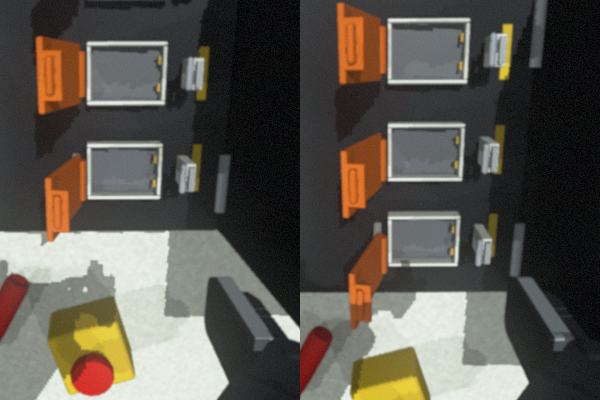

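The crops show the bay rims cleanly. In v1, bay1 is at full-image ≈(357,113) and bay2 at (354,210). In v2 the bays are at (358,92), (355,192) and (354,280).

Run:
```python
from h import *
import pickle
V=[pickle.load(open(f"v{i}.pkl","rb")) for i in(1,2)]
C=[{1:(357,113),2:(354,210)},{0:(358,92),1:(355,192),2:(354,280)}]
Q=[{},{}]
for k,d in enumerate(V):
    h=hsv(d);g=((h[...,2]>165)&(h[...,1]<60)).astype(np.uint8)
    for i,c in C[k].items():
        best=None
        for cc,s,m in blobs(g,150,5000):
            if abs(s[0]+s[2]/2-c[0])<8 and abs(s[1]+s[3]/2-c[1])<8:
                p=cv2.convexHull(np.argwhere(m)[:,::-1].astype(np.float32)).astype(np.float32)
                pp=cv2.approxPolyDP(p,6,True)[:,0]
                r=cv2.minAreaRect(p);Q[k][i]=pp;print(k+1,"bay",i,s,r,len(pp))
for i in(1,2):
    for a,b in [(a,b) for a in Q[0][i] for b in Q[1][i]]:
        # corners matched by quadrant
        ca,cb=Q[0][i].mean(0),Q[1][i].mean(0)
        if ((a>ca)==(b>cb)).all(): print(i,a>ca,tri([(V[0],a),(V[1],b)]))
for k in(0,1):
    for i,q in Q[k].items():
        X=plane(V[k],q,.054);m=X.mean(0);print("view",k+1,"bay",i,m.round(4),"sides",[np.linalg.norm(X[j]-X[j-1]).round(4) for j in range(len(X))])
```

```text
1 bay 1 [317  82  80  63 911] ((356.5, 113.0), (62.0, 79.0), 90.0) 4
1 bay 2 [317 183  75  56 763] ((354.0, 210.5), (55.0, 74.0), 90.0) 4
2 bay 0 [318  58  82  66 869] ((358.5, 90.5), (65.0, 81.0), 90.0) 4
2 bay 1 [318 164  77  57 799] ((355.9999694824219, 191.99998474121094), (75.99998474121094, 55.99999237060547), 0.0) 4
2 bay 2 [318 256  72  50 665] ((353.5, 280.5), (49.0, 71.0), 90.0) 4
1 [ True False] (array([ 0.62110949, -0.1026351 ,  0.05689497]), np.float64(0.0002512998791077787))
1 [ True  True] (array([ 0.62335485, -0.14732415,  0.05248112]), np.float64(0.00017059491655886056))
1 [False  True] (array([ 0.56527906, -0.14903508,  0.05630255]), np.float64(5.080421561445801e-05))
1 [False False] (array([ 0.56394523, -0.10515032,  0.05231526]), np.float64(4.697400558703464e-05))
2 [ True False] (array([ 0.62491388, -0.17764909,  0.05647418]), np.float64(0.00016725455660935651))
2 [ True  True] (array([ 0.62765602, -0.22305016,  0.05259852]), np.float64(9.205368349201847e-05))
2 [False  True] (array([ 0.56986832, -0.22569805,  0.05257364]), np.float64(4.085029199352715e-06))
2 [False False] (array([ 0.56768672, -0.18116639,  0.05159284]), np.float64(2.0053413920958377e-05))
view 1 bay 1 [ 0.5934 -0.126   0.054 ] sides [np.float64(0.0575), np.float64(0.0448), np.float64(0.0576), np.float64(0.044)]
view 1 bay 2 [ 0.5975 -0.2017  0.054 ] sides [np.float64(0.0576), np.float64(0.0446), np.float64(0.0575), np.float64(0.0446)]
view 2 bay 0 [ 0.5898 -0.0503  0.054 ] sides [np.float64(0.0585), np.float64(0.044), np.float64(0.0587), np.float64(0.0439)]
view 2 bay 1 [ 0.5936 -0.1261  0.054 ] sides [np.float64(0.0581), np.float64(0.044), np.float64(0.058), np.float64(0.0447)]
view 2 bay 2 [ 0.5976 -0.2015  0.054 ] sides [np.float64(0.058), np.float64(0.0439), np.float64(0.0577), np.float64(0.0447)]
```

```bash
J='python3 -m jog'; python3 -m jog '[[0,0,0,0,0,-0.7,1],[0,0,0,0,0,-0.7,1],[0,0,0,0,-0.5,-0.7,1],[0,0,-1,0,0,0,1],[0,0,-1,0,0,0,1]]' >/dev/null; python3 -m jog '[[0,0,-1,0,0,0,1],[0,0,-1,0,0,0,1],[0,0,-1,0,0,0,1],[0,0,-1,0,0,0,1],[0,0,-1,0,0,0,1]]' >/dev/null; python3 -m jog '[[0,0,-1,0,0,0,1],[0,0,-1,0,0,0,1],[0,0,-1,0,0,0,1],[0,0,-1,0,0,0,1],[0,0,-1,0,0,0,1]]' >/dev/null; python3 -m jog '[[0,0,-1,0,0,0,1],[0,0,-1,0,0,0,1],[0,0,-1,0,0,0,1],[0,0,-1,0,0,0,1],[0,0,-1,0,0,0,1]]' >/dev/null; python3 -m jog '[[0,0,-1,0,0,0,1],[0,0,0,0,0,0,1],[0,0,0,0,0,0,1]]' >/dev/null
python3 - <<'E'
from h import *
me();togo([.50,.33,.30],down(np.radians(92.7)))
E
```

```text
t 18.8 [ 0.5497 -0.1439  0.301 ] x [-0.999 -0.046 -0.001] y [-0.046  0.999 -0.001] z [ 0.001 -0.001 -1.   ] F [-0.1  0.4  0.6] op 0.0853 g 0
turn [-0.01  0.02 -0.02] shift [ 0.93 15.85  0.02] shift in goal axes [ 0.91 15.86  0.03]
```

```bash
python3 -m jog '[[0,0,0,0.05,0.99,0,1],[0,0,0,0.05,0.99,0,1],[0,0,0,0.05,0.99,0,1],[0,0,0,0.05,0.99,0,1],[0,0,0,0.05,0.99,0,1]]' >/dev/null; python3 -m jog '[[0,0,0,0.05,0.99,0,1],[0,0,0,0.05,0.99,0,1],[0,0,0,0.05,0.99,0,1],[0,0,0,0.05,0.99,0,1],[0,0,0,0.05,0.99,0,1]]' >/dev/null; python3 -m jog '[[0,0,0,0.05,0.99,0,1],[0,0,0,0.05,0.99,0,1],[0,0,0,0.05,0.99,0,1],[0,0,0,0.05,0.99,0,1],[0,0,0,0.05,0.99,0,1]]' >/dev/null; python3 -m jog '[[0,0,0,0.2,0.99,0,1],[0,0,0,0,0,0,1],[0,0,0,0,0,0,1]]' >/dev/null
cat > packs.py <<'E'
from h import *
import sys,pickle
d=snap("wrist",sys.argv[1]);pickle.dump(d,open(sys.argv[1]+".pkl","wb"));me()
z=float(sys.argv[2]) if len(sys.argv)>2 else .033
y=[b for b in blobs(mats(d,(18,110,90),(32,255,255)),60)]
w=[b for b in blobs(mats(d,(0,0,130),(180,70,255)),60,6000)]
for c,s,m in y:
    X=plane(d,[c],z)[0]
    for cw,sw,mw in w:
        W=plane(d,[cw],z)[0]
        if np.linalg.norm(X-W)<.035: v=X-W; print("yel px",c.round(1),s[4],"lab px",cw.round(1),sw[4],"label",W.round(4),"yaw",np.degrees(np.arctan2(v[1],v[0])).round(1),"len",np.linalg.norm(v).round(4))
E
python3 packs.py m1;  python3 -m jog '[[0,0,0,0,-0.7,0,1],[0,0,0,0,-0.7,0,1],[0,0,0,0,-0.6,0,1],[0,0,0,0,0,0,1],[0,0,0,0,0,0,1]]' >/dev/null; python3 packs.py m2
```

```text
t 21.1 [0.4988 0.329  0.3   ] x [-0.999 -0.046 -0.   ] y [-0.046  0.999 -0.   ] z [ 0. -0. -1.] F [ 0.5 -0.9  0.4] op 0.0853 g 0
yel px [310.8 144.9] 496 lab px [309.4 115.7] 721 label [0.4249 0.3214 0.033 ] yaw 5.2 len 0.0271
yel px [224.1 223.2] 431 lab px [233.9 199.8] 617 label [0.5089 0.2493 0.033 ] yaw -22.4 len 0.0268
yel px [380.8 241. ] 408 lab px [392.5 217.7] 601 label [0.5201 0.4096 0.033 ] yaw -20.8 len 0.0269
t 21.8 [0.5014 0.27   0.2998] x [-0.999 -0.047 -0.   ] y [-0.047  0.999  0.   ] z [ 0.  0. -1.] F [-0.4 -0.  -0.5] op 0.0854 g 0
yel px [372.3 145.1] 499 lab px [372.7 115.8] 717 label [0.425  0.3216 0.033 ] yaw 4.2 len 0.027
yel px [282.2 223. ] 425 lab px [293.5 199.8] 618 label [0.5089 0.2495 0.033 ] yaw -23.7 len 0.0268
yel px [438.3 240.9] 404 lab px [451.  217.7] 610 label [0.52   0.4097 0.033 ] yaw -21.0 len 0.027
```

View pics/m2.png

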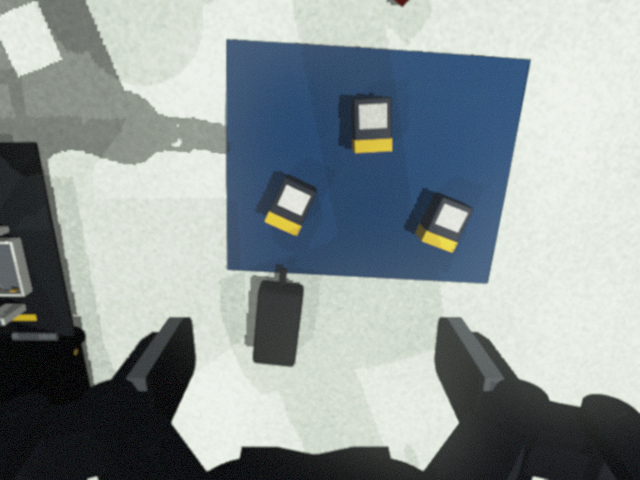

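m2 shows the packs at pixels ≈(373,123), (291,205) and (446,222), yellow ends towards the console. The two views agree on the labels at z=0.033. In m1, the middle pack lies directly under the camera, so I use it to get the offset from label to pack centre.

```bash
cat > lab.py <<'E'
from h import *
import pickle,sys
for nm in sys.argv[1:]:
    d=pickle.load(open(nm+".pkl","rb"));h=hsv(d)
    dark=(h[...,2]<75)&(h[...,1]<120)|(mats(d,(18,110,60),(32,255,255)))|(mats(d,(0,0,120),(180,70,255)))
    w=[b for b in blobs(mats(d,(0,0,130),(180,70,255)),300,1500)]
    for c,s,m in w:
        W=plane(d,[c],.033)[0]
        r=cv2.minAreaRect(np.argwhere(m)[:,::-1].astype(np.float32));b=plane(d,cv2.boxPoints(r),.033)
        e=[b[1]-b[0],b[2]-b[1]];L=[np.linalg.norm(x) for x in e]
        ang=[np.degrees(np.arctan2(x[1],x[0])) for x in e]
        print(nm,"label",W.round(4),"sides",np.round(L,4),"angles",[(a+45)%90-45 for a in np.round(ang,1)])
        bl=[q for q in blobs(dark,600,6000) if q[2][int(c[1]),int(c[0])]]
        for q in bl:
            r=cv2.minAreaRect(np.argwhere(q[2])[:,::-1].astype(np.float32));b=plane(d,cv2.boxPoints(r),.033);e=[b[1]-b[0],b[2]-b[1]]
            print("   outline centre",b.mean(0).round(4),[np.linalg.norm(x).round(4) for x in e],[((np.degrees(np.arctan2(x[1],x[0]))+45)%90-45).round(1) for x in e],q[1])
E
python3 lab.py m1 m2
```

```text
m1 label [0.4249 0.3214 0.033 ] sides [0.0266 0.0229] angles [np.float64(5.599999999999994), np.float64(6.299999999999997)]
   outline centre [0.4323 0.3175 0.033 ] [np.float64(0.0437), np.float64(0.0539)] [np.float64(6.0), np.float64(6.8)] [ 280   93   51   60 2033]
m1 label [0.5089 0.2493 0.033 ] sides [0.0231 0.0272] angles [np.float64(-24.69999999999999), np.float64(-22.599999999999994)]
   outline centre [0.5129 0.2448 0.033 ] [np.float64(0.056), np.float64(0.0433)] [np.float64(-24.7), np.float64(-21.9)] [ 206  174   54   62 1905]
m1 label [0.5201 0.4096 0.033 ] sides [0.0234 0.0275] angles [np.float64(-16.30000000000001), np.float64(-19.099999999999994)]
   outline centre [0.5204 0.4097 0.033 ] [np.float64(0.0238), np.float64(0.0281)] [np.float64(-16.3), np.float64(-19.1)] [377 203  33  30 622]
m2 label [0.425  0.3216 0.033 ] sides [0.0262 0.0236] angles [np.float64(2.6999999999999886), np.float64(5.399999999999999)]
   outline centre [0.4251 0.3219 0.033 ] [np.float64(0.0272), np.float64(0.0233)] [np.float64(5.5), np.float64(8.4)] [358 103  30  27 743]
m2 label [0.5089 0.2495 0.033 ] sides [0.023  0.0271] angles [np.float64(-23.0), np.float64(-22.5)]
   outline centre [0.5127 0.2423 0.033 ] [np.float64(0.0545), np.float64(0.0453)] [np.float64(-22.8), np.float64(-21.5)] [ 264  175   53   60 1755]
m2 label [0.52   0.4097 0.033 ] sides [0.0234 0.0289] angles [np.float64(-14.199999999999989), np.float64(-18.700000000000003)]
   outline centre [0.5201 0.4098 0.033 ] [np.float64(0.0239), np.float64(0.0289)] [np.float64(-14.2), np.float64(-18.7)] [435 203  33  30 634]
m2 label [ 0.5971 -0.0462  0.033 ] sides [0.0258 0.0643] angles [np.float64(2.5999999999999943), np.float64(-9.600000000000001)]
```

Run:
```python
from h import *
import pickle
d=pickle.load(open("m1.pkl","rb"))
for W,yaw in((np.array([.4249,.3214]),5.8),(np.array([.5089,.2494]),-23),(np.array([.52,.4097]),-18)):
    a=np.radians(yaw);u=np.array([np.cos(a),np.sin(a)]);n=np.array([-u[1],u[0]])
    for ax,nm in((u,"x"),(n,"y")):
        s=np.arange(-34,42,2) if nm=="x" else np.arange(-32,34,2)
        X=[list(W+ax*k/1000)+[.033] for k in s];p=proj(d,X)
        g=cv2.remap(d["img"],p[:,0].astype(np.float32),p[:,1].astype(np.float32),cv2.INTER_LINEAR)[:,0]
        print(nm," ".join(f"{k}:{c[0]},{c[1]},{c[2]}" for k,c in zip(s,g)))
```

```text
x -34:55,80,112 -32:51,79,111 -30:51,77,110 -28:50,77,107 -26:49,75,105 -24:47,73,102 -22:50,73,104 -20:41,63,86 -18:37,49,62 -16:46,51,58 -14:60,66,72 -12:85,90,92 -10:187,190,183 -8:212,215,207 -6:212,215,206 -4:212,214,206 -2:211,211,204 0:209,213,204 2:208,209,201 4:214,216,208 6:210,213,205 8:207,210,202 10:199,204,193 12:104,109,110 14:56,64,71 16:62,68,74 18:59,65,71 20:72,74,69 22:169,151,62 24:214,187,62 26:215,191,65 28:213,188,60 30:214,189,63 32:210,185,63 34:120,118,99 36:48,75,108 38:48,77,109 40:49,77,107
y -32:45,73,106 -30:44,71,103 -28:38,57,82 -26:31,47,65 -24:34,50,64 -22:27,42,58 -20:35,49,65 -18:38,47,60 -16:52,57,62 -14:94,98,99 -12:194,197,190 -10:208,212,203 -8:215,217,208 -6:214,217,209 -4:208,210,202 -2:207,210,202 0:209,213,204 2:211,213,205 4:212,215,205 6:212,214,205 8:210,212,203 10:209,210,203 12:190,194,187 14:94,98,100 16:59,65,71 18:45,63,84 20:48,73,102 22:47,73,103 24:47,74,102 26:47,76,105 28:47,76,109 30:51,79,112 32:47,76,110
x -34:39,68,104 -32:39,68,101 -30:42,71,104 -28:40,67,101 -26:41,73,105 -24:37,66,97 -22:34,44,57 -20:35,42,45 -18:41,44
[... 1147 characters left out ...]
:229,230,224 8:225,227,221 10:217,220,214 12:129,130,131 14:75,80,86 16:73,78,86 18:75,78,86 20:90,92,84 22:208,186,79 24:234,216,75 26:233,214,74 28:231,211,70 30:231,210,73 32:212,188,74 34:110,112,102 36:59,83,114 38:57,82,112 40:57,83,112
y -32:31,48,69 -30:33,49,70 -28:35,51,71 -26:35,53,71 -24:36,46,59 -22:39,43,49 -20:40,43,48 -18:44,49,55 -16:69,73,80 -14:113,114,117 -12:212,215,209 -10:226,228,222 -8:230,232,226 -6:228,229,224 -4:227,229,223 -2:226,228,222 0:226,228,222 2:229,231,224 4:229,230,225 6:227,229,223 8:228,230,224 10:227,228,222 12:214,216,209 14:116,119,120 16:71,76,82 18:61,80,102 20:58,80,109 22:62,90,119 24:64,91,125 26:63,91,125 28:63,91,124 30:67,93,129 32:63,92,126
```

Across the pack, the label offset comes out at about 7.3 mm back from the centre. The nearest pack is first.

```bash
python3 -m jog '[[0,0,1,0,0,0,1],[0,0,1,0,0,0,1],[0,0,1,0,0,0,1],[0,0,1,0,0,0,1],[0,0,1,0,0,0,1]]' >/dev/null; python3 -m jog '[[0,0,0.14,0,0,0,1],[0,0,0,0,0,0,1]]' >/dev/null
python3 - <<'E'
from h import *
me();togo([.5157,.2466,.10],down(np.radians(90-23)))
E
```

```text
t 22.6 [0.5013 0.2702 0.2997] x [-0.921  0.389  0.   ] y [ 0.389  0.921 -0.   ] z [-0. -0. -1.] F [0.1 0.3 0.2] op 0.0854 g 0
turn [-0.   -0.    0.02] shift [-0.75 -0.54  6.66] shift in goal axes [-0.75 -0.54  6.66]
```

```bash
python3 -m jog '[[0,0,0,-0.25,-0.18,0.9,1],[0,0,0,-0.25,-0.18,0.9,1],[0,0,0,-0.25,-0.18,0.9,1],[0,0,0,0,0,0.9,1],[0,0,0,0,0,0.9,1]]' >/dev/null; python3 -m jog '[[0,0,0,0,0,0.9,1],[0,0,0,0,0,0.9,1],[0,0,0,0,0,0.7,1],[0,0,0,0,0,0.7,1],[0,0,0,0,0,0.5,1]]' >/dev/null; python3 -m jog '[[0,0,0,0,0,0.5,1],[0,0,0,0,0,0.5,1],[0,0,0,0,0,0.2,1],[0,0,0,0,0,0,1]]'; python3 -c "
from h import *
togo([.5157,.2466,.014],down(np.radians(67)))"
```

```text
t: 24.38
tool_pos: [0.5155, 0.246, 0.0173]
tool_rot: [-0.626, -3.078, 0.001]
contact_force: [-0.3, 0.5, 0.5]
opening: 0.0852
grip_force: 0.0
turn [-0.01 -0.01  0.  ] shift [0.   0.02 0.11] shift in goal axes [0.   0.02 0.11]
```

```bash
python3 -m jog '[[0,0,0,0,0,0.1,1],[0,0,0,0,0,0,-1],[0,0,0,0,0,0,-1],[0,0,0,0,0,0,-1],[0,0,0,0,0,0,-1]]' 50; python3 -m jog '[[0,0,0,0,0,-0.8,-1],[0,0,0,0,0,-0.8,-1],[0,0,0,0,0,-0.8,-1],[0,0,0,0,0,-0.8,-1],[0,0,0,0,0,-0.8,-1]]'>/dev/null; python3 -m jog '[[0,0,-1,0,0,-0.3,-1],[0,0,-1,0,0,-0.3,-1],[0,0,-1,0,0,-0.3,-1],[0,0,-1,0,0,-0.3,-1],[0,0,-1,0,0,-0.3,-1]]'
python3 - <<'E'
from h import *
import pickle
d=snap("wrist","g1");pickle.dump(d,open("g1.pkl","wb"));me()
togo([.5975,-.2016,.18],down(np.radians(92.8)))
E
```

```text
t: 25.0
tool_pos: [0.5162, 0.2463, 0.0153]
tool_rot: [0.626, 3.078, 0.001]
contact_force: [1.2, -0.5, 2.3]
opening: 0.0348
grip_force: 51.6
t: 26.25
tool_pos: [0.5153, 0.2459, 0.1793]
tool_rot: [0.059, -3.14, 0.001]
contact_force: [0.2, 0.1, -0.6]
opening: 0.0347
grip_force: 51.2
t 26.3 [0.516  0.2462 0.1809] x [-0.999 -0.04  -0.001] y [-0.04   0.999  0.   ] z [ 0.001  0.    -1.   ] F [ 0.5  0.5 -0.2] op 0.0349 g 51
turn [ 0.    0.01 -0.11] shift [ -2.12 -15.02   0.03] shift in goal axes [ -1.98 -15.04   0.03]
```

View pics/g1.png

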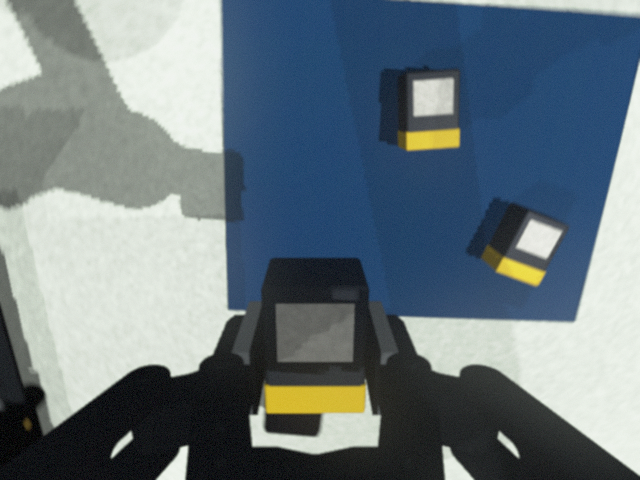

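g1 shows the pack held squarely between the pads, with its label at ≈(314,333) and the yellow end at ≈(315,398). The other two packs lie undisturbed.

```bash
cat > held.py <<'E'
from h import *
import pickle,sys
# pack bottom is dz below TCP
d=pickle.load(open(sys.argv[1]+".pkl","rb"));o=status.get_obs();T=R.from_rotvec(o["tool_rot"]).as_matrix()
z=o["tool_pos"][2]+float(sys.argv[2])
g=cv2.cvtColor(d["img"],cv2.COLOR_RGB2GRAY)
print("col",g[335,230:400:4]);print("row",g[250:430:4,315])
m=mats(d,(0,0,95),(180,60,230));m[:290]=0;m[378:]=0;m[:,:262]=0;m[:,372:]=0
b=max(blobs(m),key=lambda b:b[1][4]);print(b[0],b[1])
yb=max(blobs(mats(d,(18,110,60),(32,255,255))[360:430,230:400]),key=lambda b:b[1][4]);print("yel",yb[0]+[230,360],yb[1])
r=cv2.minAreaRect(np.argwhere(b[2])[:,::-1].astype(np.float32));print(r)
X=plane(d,[r[0]]+list(cv2.boxPoints(r)),z)
print("label in tool axes",((X-o["tool_pos"])@T*1000).round(1))
E
python3 held.py g1 0.0177
```

```text
col [ 40  35  69  75  72  74  43  32  27  39  35  29  99 101 103 104 103 105
 101  98 107 115 118 119 117 116 115 117 112 112 113  55  42  38  30  36
  38  67  69  68  67  38  41]
row [ 60  65  36  21  26  31  22  24  29  30  32  33  37  42  99  96 101 104
 102  98 100 108 116 117 119 114 115 117  65  43  40  51  58  58 134 179
 180 179 180 180 178  69  45  42  41]
[314.82738095 333.0597619 ] [ 277  304   77   58 4200]
yel [313.38482854 398.93210946] [  34   23  101   32 2887]
((315.0, 332.5), (57.0, 76.0), 90.0)
label in tool axes [[  9.5   0.4 -17.7]
 [ 20.  -11.9 -17.7]
 [ 19.9  12.8 -17.7]
 [ -1.5  13.3 -17.7]
 [ -1.4 -12.6 -17.7]]
```

```bash
python3 -m jog '[[0,0,-0.11,0,0,-0.9,-1],[0,0,0,-0.3,-0.5,-0.9,-1],[0,0,0,-0.4,-0.95,-0.9,-1],[0,0,0,-0.4,-0.95,-0.9,-1],[0,0,0,-0.4,-0.95,-0.9,-1]]' >/dev/null; python3 -m jog '[[0,0,0,-0.4,-0.95,-0.8,-1],[0,0,0,-0.4,-0.95,0,-1],[0,0,0,-0.4,-0.95,0,-1],[0,0,0,-0.4,-0.95,0,-1],[0,0,0,-0.4,-0.95,0,-1]]' >/dev/null; python3 -m jog '[[0,0,0,-0.4,-0.95,0,-1],[0,0,0,-0.4,-0.95,0,-1],[0,0,0,-0.4,-0.95,0,-1],[0,0,0,-0.4,-0.95,0,-1],[0,0,0,-0.2,-0.5,0,-1]]' >/dev/null; python3 -m jog '[[0,0,0,0,0,0,-1],[0,0,0,0,0,0,-1],[0,0,0,0,0,0,-1]]'
python3 - <<'E'
from h import *
import pickle
d=snap("wrist","k1");pickle.dump(d,open("k1.pkl","wb"));me()
E
python3 held.py k1 0.0177
```

```text
t: 28.55
tool_pos: [0.691, -0.1174, 0.3391]
tool_rot: [-0.072, 3.14, 0.0]
contact_force: [0.8, -0.7, -1.9]
opening: 0.035
grip_force: 51.2
t 28.6 [ 0.691  -0.1175  0.3391] x [-0.999 -0.046 -0.   ] y [-0.046  0.999  0.   ] z [ 0.  0. -1.] F [-0.7 -0.2 -1.2] op 0.0352 g 51
col [ 26  28  82  89  87  90  42  30  26  28  39  30 117 126 127 132 129 125
 125 126 124 123 141 142 143 142 139 138 137 135 141  65  40  39  35  29
  32  87  90  87  89  35  29]
row [ 33  34  27  21  31  32  32  25  31  33  39  35  37  48 122 123 126 127
 125 125 125 129 124 137 149 138 141 141  78  51  59  66  63  64 154 199
 197 197 199 200 196  68  39  39  40]
[314.72301836 332.27989252] [ 276  304   79   58 4466]
yel [314.78580687 399.26668827] [  33   22  104   33 3086]
((315.0, 332.5), (57.0, 78.0), 90.0)
label in tool axes [[  7.9   0.8 -17.7]
 [ 18.5 -12.  -17.7]
 [ 18.5  13.6 -17.7]
 [ -3.2  14.2 -17.7]
 [ -3.2 -12.7 -17.7]]
```

View pics/k1.png

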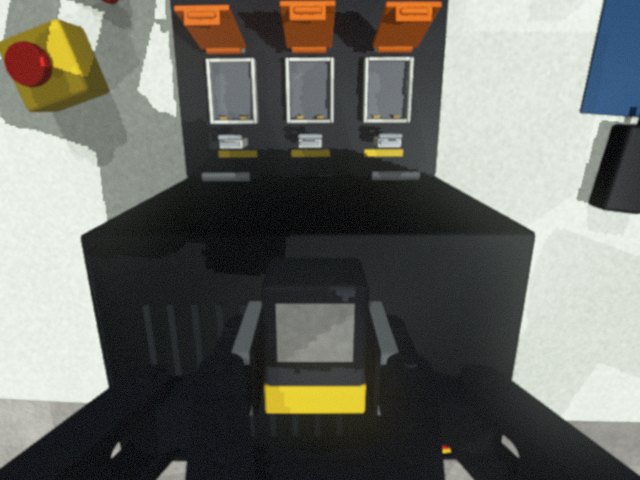

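k1 shows the pack still held (label ≈(315,332)). The bay rims are at ≈(232,90), (310,90) and (388,90) in the upper half, with covers open above them and catches below.

```bash
cat > bays.py <<'E'
from h import *
import pickle,sys
for nm in sys.argv[1:]:
    d=pickle.load(open(nm+".pkl","rb"))
    h=hsv(d);g=((h[...,2]>150)&(h[...,1]<60));g[130:]=0;g[:50]=0
    for cc,s,m in blobs(g,100,3000):
        if 35<s[2]<70 and 50<s[3]<85:
            p=cv2.convexHull(np.argwhere(m)[:,::-1].astype(np.float32)).astype(np.float32)
            q=cv2.approxPolyDP(p,6,True)[:,0];X=plane(d,q,.054)
            print(nm,s,"centre",X.mean(0).round(4),"sides",[np.linalg.norm(X[j]-X[j-1]).round(4) for j in range(len(X))])
E
python3 bays.py k1; for n in k2 k3 k4; do python3 -c "
from h import *
import pickle,sys
d=snap('wrist');pickle.dump(d,open('$n.pkl','wb'))"; python3 bays.py $n; python3 held.py $n 0.0177|tail -5|head -1; done; python3 -c "
from h import *
me()"
```

```text
k1 [ 131   50   48   79 2324] centre [ 0.5994 -0.2733  0.054 ] sides [np.float64(0.0188), np.float64(0.0393), np.float64(0.0516), np.float64(0.0238), np.float64(0.0593)]
k1 [285  57  49  66 655] centre [ 0.5937 -0.1261  0.054 ] sides [np.float64(0.0577), np.float64(0.0444), np.float64(0.0577), np.float64(0.0446)]
k1 [364  57  50  66 724] centre [ 0.5904 -0.0504  0.054 ] sides [np.float64(0.0446), np.float64(0.0587), np.float64(0.0435), np.float64(0.0578)]
k1 [206  58  51  66 779] centre [ 0.598  -0.2016  0.054 ] sides [np.float64(0.0569), np.float64(0.0456), np.float64(0.0579), np.float64(0.0457)]
k2 [ 132   50   47   69 2281] centre [ 0.5917 -0.2752  0.054 ] sides [np.float64(0.0621), np.float64(0.0432), np.float64(0.0531), np.float64(0.0238)]
k2 [286  57  48  66 663] centre [ 0.5937 -0.1262  0.054 ] sides [np.float64(0.0577), np.float64(0.0444), np.float64(0.0577), np.float64(0.0446)]
k2 [364  57  50  66 697] centre [ 0.5902 -0.0503  0.054 ] sides [np.float64(0.0437), np.float64(0.0587), np.float64(0.0435), np.float64(0.0587)]
k2 [206  58  51  66 791] centre [ 0.5976 -0.2017  0.054
[... 871 characters left out ...]
t64(0.0659), np.float64(0.0425), np.float64(0.0267), np.float64(0.0279), np.float64(0.0229)]
k4 [286  57  49  66 676] centre [ 0.5938 -0.1263  0.054 ] sides [np.float64(0.0436), np.float64(0.0586), np.float64(0.0445), np.float64(0.0587)]
k4 [364  57  50  66 692] centre [ 0.5898 -0.0501  0.054 ] sides [np.float64(0.0446), np.float64(0.0577), np.float64(0.0445), np.float64(0.0578)]
k4 [206  58  52  66 789] centre [ 0.5978 -0.2015  0.054 ] sides [np.float64(0.0578), np.float64(0.0446), np.float64(0.0579), np.float64(0.0447)]
label in tool axes [[  7.9   0.6 -17.7]
t 28.8 [ 0.6911 -0.1179  0.339 ] x [-0.999 -0.045 -0.   ] y [-0.045  0.999 -0.   ] z [ 0.  0. -1.] F [-0.2  0.1 -1. ] op 0.0349 g 51
```

```bash
python3 -m jog '[[0,0,0,0.8,-0.6,0,-1],[0,0,0,0.8,-0.7,0,-1],[0,0,0,0.8,-0.7,0,-1],[0,0,0,0.8,-0.7,0,-1],[0,0,0,0,0,0.8,-1]]' >/dev/null; python3 -m jog '[[0,0,0,0,0,0.9,-1],[0,0,0,0,0,0.9,-1],[0,0,0,0,0,0.9,-1],[0,0,0,0,0,0.9,-1],[0,0,0,0,0,0.9,-1]]' >/dev/null;  python3 -m jog '[[0,0,0,0,0,0.9,-1],[0,0,0,0,0,0.9,-1],[0,0,0,0,0,0,-1],[0,0,0,0,0,0,-1]]'; python3 -c "
from h import *
me(); togo([.5985,-.2019,.058],down(np.radians(92.8)))"
```

```text
t: 30.5
tool_pos: [0.5995, -0.2038, 0.1271]
tool_rot: [-0.07, 3.139, -0.001]
contact_force: [-0.3, 0.7, -1.3]
opening: 0.035
grip_force: 51.2
t 30.5 [ 0.5995 -0.2038  0.1271] x [-0.999 -0.045 -0.002] y [-0.045  0.999 -0.001] z [ 0.002 -0.001 -1.   ] F [-0.3  0.7 -1.3] op 0.0350 g 51
turn [-0.01  0.02 -0.05] shift [0.04 0.07 2.3 ] shift in goal axes [0.03 0.07 2.3 ]
```

```bash
python3 -m jog '[[0,0,-0.05,0.03,0.05,0.5,-1],[0,0,0,0,0,0.5,-1],[0,0,0,0,0,0.4,-1],[0,0,0,0,0,0.3,-1],[0,0,0,0,0,0,-1]]'; python3 -c "
from h import *
togo([.5985,-.2019,.058],down(np.radians(92.8)))";  python3 -m jog '[[0,0,0,0,0,0.3,-1],[0,0,0,0,0,0.2,-1],[0,0,0,0,0,0,-1],[0,0,0,0,0,0,-1]]'; python3 -c "
from h import *
me();togo([.5985,-.2019,.058],down(np.radians(92.8)))"
```

```text
t: 31.12
tool_pos: [0.5972, -0.2019, 0.0734]
tool_rot: [0.077, -3.139, -0.002]
contact_force: [0.1, -0.1, -1.7]
opening: 0.0351
grip_force: 51.2
turn [ 0.01 -0.02  0.  ] shift [-0.05 -0.    0.51] shift in goal axes [-0.04 -0.    0.51]
t: 31.62
tool_pos: [0.5981, -0.2022, 0.0599]
tool_rot: [-0.077, 3.14, -0.0]
contact_force: [-0.6, 0.8, -1.5]
opening: 0.0348
grip_force: 51.2
t 31.6 [ 0.5981 -0.2022  0.0599] x [-0.999 -0.049 -0.   ] y [-0.049  0.999 -0.   ] z [ 0. -0. -1.] F [-0.6  0.8 -1.5] op 0.0348 g 51
turn [-0.  0.  0.] shift [-0.02  0.01  0.06] shift in goal axes [-0.02  0.01  0.06]
```

```bash
python3 -m jog '[[0,0,0,0,0,0.1,-1],[0,0,0,0,0,0,-1],[0,0,0,0,0,0,0.25],[0,0,0,0,0,0,0.25],[0,0,0,0,0,0,0.25]]'; python3 -m jog '[[0,0,0,0,0,-0.6,0.25],[0,0,0,0,0,-0.8,0.25],[0,0,0,0,0,-0.9,0.25],[0,0,0,0,0,-0.9,0.25],[0,0,0,0,0,-0.9,0.25]]' >/dev/null; python3 -m jog '[[0,0,0,0,0,-0.9,0.25],[0,0,0,0,0,-0.9,0.25],[0,0,0,-0.8,0.5,-0.9,0.25],[0,0,0,-0.8,0.5,-0.9,0.25],[0,0,0,-0.8,0.5,-0.5,0.25]]' >/dev/null;  python3 -m jog '[[0,0,0,-0.5,0.5,0,0.25],[0,0,0,0,0,0,0.25],[0,0,0,0,0,0,0.25]]' >/dev/null
python3 - <<'E'
from h import *
import pickle
d=snap("wrist","k5");pickle.dump(d,open("k5.pkl","wb"));me()
cv2.imwrite("pics/k5c.png",cv2.resize(cv2.imread("pics/k5.png")[0:200,140:500],None,fx=2,fy=2))
E
python3 bays.py k5
```

```text
t: 32.25
tool_pos: [0.5981, -0.2023, 0.057]
tool_rot: [-0.077, 3.14, -0.0]
contact_force: [-0.1, -0.7, 0.4]
opening: 0.0536
grip_force: 0.0
t 33.9 [ 0.6809 -0.1384  0.3016] x [-0.999 -0.048  0.002] y [-0.048  0.999  0.   ] z [-0.002  0.    -1.   ] F [-0.4 -0.2 -0.3] op 0.0535 g 0
k5 [219  67  55  63 380] centre [ 0.586  -0.1946  0.054 ] sides [np.float64(0.0508), np.float64(0.0684), np.float64(0.0454)]
k5 [306  67  53  63 616] centre [ 0.5907 -0.1262  0.054 ] sides [np.float64(0.0444), np.float64(0.0524), np.float64(0.0453), np.float64(0.0524)]
k5 [391  67  55  63 599] centre [ 0.5869 -0.0507  0.054 ] sides [np.float64(0.0437), np.float64(0.0525), np.float64(0.0446), np.float64(0.0524)]
```

View pics/k5c.png

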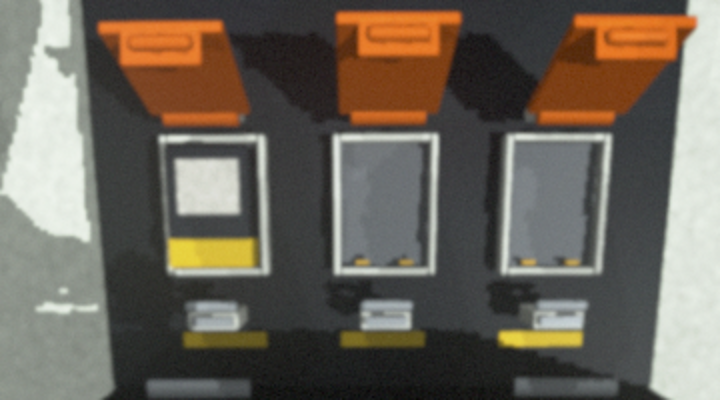

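The crop shows the pack seated in bay2 inside the rim, with its yellow end towards the hinge. Bays 1 and 0 are empty. Next pack.

```bash
python3 -m jog '[[0,0,0,0.31,0.99,0,1],[0,0,0,0.31,0.99,0,1],[0,0,0,0.31,0.99,0,1],[0,0,0,0.31,0.99,0,1],[0,0,0,0.31,0.99,0,1]]' >/dev/null; python3 -m jog '[[0,0,0,0.31,0.99,0,1],[0,0,0,0.31,0.99,0,1],[0,0,0,0.31,0.99,0,1],[0,0,0,0.31,0.99,0,1],[0,0,0,0.31,0.99,0,1]]' >/dev/null; python3 -m jog '[[0,0,0,0.31,0.99,0,1],[0,0,0,0.31,0.99,0,1],[0,0,0,0.31,0.99,0,1],[0,0,0,0.31,0.99,0,1],[0,0,0,0.31,0.99,0,1]]' >/dev/null; python3 -m jog '[[0,0,0,0.3,0.99,0,1],[0,0,0,0,0,0,1],[0,0,0,0,0,0,1]]' >/dev/null; python3 packs.py m3; python3 lab.py m3 | grep label; python3 -c "
from h import *
a=np.radians(5.8);togo([.4249+.0073*np.cos(a),.3215+.0073*np.sin(a),.015],down(np.radians(90)+a))"
```

```text
t 36.2 [0.5106 0.3282 0.3025] x [-0.999 -0.048  0.   ] y [-0.048  0.999 -0.001] z [-0.    -0.001 -1.   ] F [-0.4  1.1  0.6] op 0.0854 g 0
yel px [329.9  99.9] 548 lab px [329.   68.8] 775 label [0.3942 0.3364 0.033 ] yaw 5.0 len 0.0273
yel px [382.1 229.3] 430 lab px [394.5 206.1] 613 label [0.52   0.4098 0.033 ] yaw -22.4 len 0.0269
m3 label [0.3942 0.3364 0.033 ] sides [0.0267 0.023 ] angles [np.float64(5.5), np.float64(7.0)]
m3 label [0.52   0.4098 0.033 ] sides [0.0234 0.0278] angles [np.float64(-16.400000000000006), np.float64(-18.799999999999997)]
turn [-0.01 -0.   -0.61] shift [ 2.62 -0.07  9.58] shift in goal axes [2.62 0.07 9.58]
```

The middle pack has been knocked about 3 cm aside (its label is now at (0.394, 0.336)), so I use the new pose.

```bash
python3 -m jog '[[0,0,-0.6,0.9,0.1,0.9,1],[0,0,0,0.9,0.1,0.9,1],[0,0,0,0.9,0.1,0.9,1],[0,0,0,0.9,0.1,0.9,1],[0,0,0,0,0,0.9,1]]' >/dev/null;  python3 -m jog '[[0,0,0,0,0,0.9,1],[0,0,0,0,0,0.9,1],[0,0,0,0,0,0,1],[0,0,0,0,0,0,1]]' >/dev/null; python3 -c "
from h import *
me();a=np.radians(5.8);togo([.3942+.0073*np.cos(a),.3364+.0073*np.sin(a),.0145],down(np.radians(90)+a))"
```

```text
t 37.4 [0.4026 0.3316 0.1149] x [-0.995 -0.1   -0.001] y [-0.1    0.995  0.001] z [ 0.001  0.001 -1.   ] F [0.2 0.5 0. ] op 0.0857 g 0
turn [ 0.01  0.02 -0.01] shift [0.02 0.18 3.35] shift in goal axes [0.02 0.19 3.35]
```

```bash
python3 -m jog '[[0,0,0,0.02,0.18,0.8,1],[0,0,0,0,0,0.8,1],[0,0,0,0,0,0.8,1],[0,0,0,0,0,0.6,1],[0,0,0,0,0,0.33,1]]' >/dev/null; python3 -m jog '[[0,0,0,0,0,0,1],[0,0,0,0,0,0,1]]'; python3 -m jog '[[0,0,0,0,0,0,-1],[0,0,0,0,0,0,-1],[0,0,0,0,0,0,-1],[0,0,0,0,0,0,-1]]' 50; python3 -m jog '[[0,0,0.6,0,0,-0.9,-1],[0,0,0,0,0,-0.9,-1],[0,0,0,0,0,-0.9,-1],[0,0,0,0,0,-0.9,-1],[0,0,0,0,0,-0.9,-1]]' >/dev/null; python3 -m jog '[[0,0,0,0,0,-0.9,-1],[0,0,0,0,0,-0.9,-1],[0,0,0,0,0,0,-1]]'
python3 - <<'E'
from h import *
import pickle
d=snap("wrist","g2");pickle.dump(d,open("g2.pkl","wb"));me()
togo([.5945,-.1264,.205],down(np.radians(92.8)))
E
python3 held.py g2 0.0177
```

```text
t: 38.22
tool_pos: [0.4013, 0.3376, 0.0148]
tool_rot: [-0.159, 3.136, 0.001]
contact_force: [0.1, 1.1, 0.6]
opening: 0.0852
grip_force: 0.0
t: 38.72
tool_pos: [0.401, 0.3374, 0.0144]
tool_rot: [-0.159, 3.137, 0.001]
contact_force: [-0.2, -0.7, 1.7]
opening: 0.035
grip_force: 51.8
t: 39.72
tool_pos: [0.4016, 0.3378, 0.205]
tool_rot: [-0.077, 3.137, 0.004]
contact_force: [-0.4, 0.1, -2.0]
opening: 0.035
grip_force: 51.4
t 39.8 [0.4007 0.3372 0.203 ] x [-0.999 -0.049 -0.001] y [-0.049  0.999  0.001] z [ 0.001  0.001 -1.   ] F [-0.1 -0.2 -1.6] op 0.0349 g 51
turn [0.01 0.01 0.  ] shift [ -5.7  -15.75  -0.07] shift in goal axes [ -5.7  -15.75  -0.07]
col [ 26  31  86  89  90  87  45  27  27  37  37  37 117 123 116 124 121 118
 121 116 117 120 119 127 139 136 136 137 138 134 136  80  44  43  35  27
  34  88  88  88  88  40  39]
row [ 80  80  78  29  27  32  35  31  35  34  35  37  35  28  48 117 123 124
 127 124 123 123 127 137 138 142 135 137 141  82  48  64  66  64  66 153
 199 198 196 195 194 190 218 218 218]
[314.64654594 336.31209479] [ 276  308   79   58 4473]
yel [314.79751332 402.28206039] [  34   27  102   30 2815]
((315.0, 336.5), (78.0, 57.0), 0.0)
label in tool axes [[  4.4   1.2 -17.7]
 [ -7.  -12.6 -17.7]
 [ 15.2 -11.9 -17.7]
 [ 15.2  14.3 -17.7]
 [ -7.1  14.9 -17.7]]
```

```bash
python3 -m jog '[[0,0,0,-0.35,-0.98,0,-1],[0,0,0,-0.35,-0.98,0,-1],[0,0,0,-0.35,-0.98,0,-1],[0,0,0,-0.35,-0.98,0,-1],[0,0,0,-0.35,-0.98,0,-1]]' >/dev/null; python3 -m jog '[[0,0,0,-0.35,-0.98,0,-1],[0,0,0,-0.35,-0.98,0,-1],[0,0,0,-0.35,-0.98,0,-1],[0,0,0,-0.35,-0.98,0,-1],[0,0,0,-0.35,-0.98,0,-1]]' >/dev/null; python3 -m jog '[[0,0,0,-0.35,-0.98,0,-1],[0,0,0,-0.35,-0.98,0,-1],[0,0,0,-0.35,-0.98,0,-1],[0,0,0,-0.35,-0.98,0,-1],[0,0,0,-0.35,-0.98,0,-1]]' >/dev/null; python3 -m jog '[[0,0,0,-0.35,-0.98,0.5,-1],[0,0,0,0,0,0.9,-1],[0,0,0,0,0,0.9,-1],[0,0,0,0,0,0.5,-1],[0,0,0,0,0,0,-1]]'
python3 - <<'E'
from h import *
import pickle
d=snap("wrist");pickle.dump(d,open("g3.pkl","wb"));me()
togo([.593,-.1264,.06],down(np.radians(92.8)))
E
python3 held.py g3 0.0177 | tail -7 | head -3
```

```text
t: 42.28
tool_pos: [0.5897, -0.1239, 0.1161]
tool_rot: [0.077, -3.136, -0.003]
contact_force: [0.3, 0.8, -1.1]
opening: 0.0351
grip_force: 51.3
t 42.3 [ 0.5909 -0.1242  0.118 ] x [-0.999 -0.049  0.002] y [-0.049  0.999  0.001] z [-0.002  0.001 -1.   ] F [ 1.1  0.5 -0.3] op 0.0343 g 51
turn [ 0.01 -0.02  0.  ] shift [-0.07 -0.08  1.93] shift in goal axes [-0.07 -0.08  1.93]
yel [314.78467035 403.19129588] [  33   27  104   32 3079]
((315.0, 336.0), (58.0, 78.0), 90.0)
label in tool axes [[  8.7   1.  -17.7]
```

```bash
python3 -m jog '[[0,0,0,-0.07,-0.08,0.5,-1],[0,0,0,0,0,0.5,-1],[0,0,0,0,0,0.4,-1],[0,0,0,0,0,0,-1],[0,0,0,0,0,0,-1]]'; python3 -c "
from h import *
togo([.593,-.1264,.06],down(np.radians(92.8)))"; python3 -m jog '[[0,0,0,0,0,0.3,-1],[0,0,0,0,0,0.25,-1],[0,0,0,0,0,0,-1],[0,0,0,0,0,0,-1]]'; python3 -c "
from h import *
me();togo([.593,-.1264,.057],down(np.radians(92.8)))"
```

```text
t: 42.95
tool_pos: [0.5938, -0.1268, 0.077]
tool_rot: [-0.077, 3.14, -0.0]
contact_force: [1.1, -1.0, -0.7]
opening: 0.0351
grip_force: 51.4
turn [-0.  0.  0.] shift [0.02 0.02 0.57] shift in goal axes [0.02 0.02 0.57]
t: 43.45
tool_pos: [0.5936, -0.1268, 0.0603]
tool_rot: [0.077, -3.141, -0.0]
contact_force: [0.2, 0.1, -1.1]
opening: 0.0348
grip_force: 51.4
t 43.5 [ 0.5936 -0.1268  0.0603] x [-0.999 -0.049  0.   ] y [-0.049  0.999  0.   ] z [-0.  0. -1.] F [ 0.2  0.1 -1.1] op 0.0348 g 51
turn [ 0. -0.  0.] shift [0.02 0.01 0.11] shift in goal axes [0.02 0.01 0.11]
```

```bash
python3 -m jog '[[0,0,0,0,0,0.1,-1],[0,0,0,0,0,0,-1],[0,0,0,0,0,0,0.2],[0,0,0,0,0,0,0.2],[0,0,0,0,0,0,0.2]]'; python3 -m jog '[[0,0,0,0,0,-0.6,0.2],[0,0,0,0,0,-0.8,0.2],[0,0,0,0,0,-0.9,0.2],[0,0,0,0,0,-0.9,0.2],[0,0,0,0,0,-0.9,0.2]]' >/dev/null; python3 -m jog '[[0,0,0,0,0,-0.9,0.2],[0,0,0,0,0,-0.9,0.2],[0,0,0,0,0.99,-0.9,0.2],[0,0,0,0,0.99,-0.9,0.2],[0,0,0,0,0.99,-0.5,0.2]]' >/dev/null; python3 -m jog '[[0,0,0,0.2,0.99,0,1],[0,0,0,0.2,0.99,0,1],[0,0,0,0.2,0.99,0,1],[0,0,0,0.2,0.99,0,1],[0,0,0,0.2,0.99,0,1]]' >/dev/null; python3 -m jog '[[0,0,0,0.2,0.99,0,1],[0,0,0,0.2,0.99,0,1],[0,0,0,0.2,0.99,0,1],[0,0,0,0.2,0.99,0,1],[0,0,0,0.2,0.99,0,1]]' >/dev/null; python3 -m jog '[[0,0,0,0,0.99,0,1],[0,0,0,0,0.99,0,1],[0,0,0,0,0.99,0,1],[0,0,0,0,0,0,1],[0,0,0,0,0,0,1]]' >/dev/null; python3 packs.py m4; python3 lab.py m4 | grep label
```

```text
t: 44.08
tool_pos: [0.5938, -0.1268, 0.0577]
tool_rot: [-0.077, 3.14, -0.0]
contact_force: [-0.2, 0.6, -0.4]
opening: 0.0515
grip_force: 0.0
t 47.2 [0.5105 0.3442 0.3041] x [-0.999 -0.048 -0.001] y [-0.048  0.999 -0.   ] z [ 0.001 -0.    -1.   ] F [0.3 0.6 0.6] op 0.0855 g 0
yel px [366.1 227.8] 424 lab px [378.  204.7] 609 label [0.5201 0.4097 0.033 ] yaw -21.9 len 0.0268
m4 label [0.5201 0.4097 0.033 ] sides [0.0236 0.0272] angles [np.float64(-18.30000000000001), np.float64(-20.200000000000003)]
```

```bash
python3 -m jog '[[0,0,0.95,0,0.4,0.5,1],[0,0,0.95,0,0.4,0.5,1],[0,0,0.95,0,0.4,0.5,1],[0,0,0.95,0,0.4,0.5,1],[0,0,0.76,0,0.4,0.5,1]]' >/dev/null; python3 -m jog '[[0,0,0,0,0,0.9,1],[0,0,0,0,0,0.9,1],[0,0,0,0,0,0.9,1],[0,0,0,0,0,0.7,1],[0,0,0,0,0,0,1]]' >/dev/null; python3 -m jog '[[0,0,0,0,0,0,1]]' >/dev/null;python3 -c "
from h import *
me();togo([.527,.4072,.0145],down(np.radians(70)))"
```

```text
t 48.6 [0.5181 0.4042 0.1277] x [-0.94   0.342 -0.001] y [0.342 0.94  0.001] z [ 0.002  0.001 -1.   ] F [ 0.3 -0.8  0.1] op 0.0853 g 0
turn [ 0.02  0.01 -0.  ] shift [-0.24  0.19  3.77] shift in goal axes [-0.24  0.19  3.77]
```

```bash
python3 -m jog '[[0,0,0,-0.24,0.19,0.8,1],[0,0,0,0,0,0.8,1],[0,0,0,0,0,0.8,1],[0,0,0,0,0,0.7,1],[0,0,0,0,0,0.65,1]]' >/dev/null; python3 -m jog '[[0,0,0,0,0,0,1],[0,0,0,0,0,0,1]]'; python3 -m jog '[[0,0,0,0,0,0,-1],[0,0,0,0,0,0,-1],[0,0,0,0,0,0,-1],[0,0,0,0,0,0,-1]]' 50; python3 -m jog '[[0,0,0,0,0,-0.9,-1],[0,0,0,0,0,-0.9,-1],[0,0,0,0,0,-0.9,-1],[0,0,-0.9,0,0,-0.9,-1],[0,0,-0.9,0,0,-0.9,-1]]' >/dev/null; python3 -m jog '[[0,0,-0.9,0,0,-0.9,-1],[0,0,-0.9,0,0,-0.9,-1],[0,0,-0.96,0,0,0,-1],[0,0,0,0,0,0,-1],[0,0,0,0,0,0,-1]]'
python3 - <<'E'
from h import *
import pickle
d=snap("wrist");pickle.dump(d,open("g4.pkl","wb"));me()
togo([.5901,-.0506,.205],down(np.radians(92.8)))
E
python3 held.py g4 0.0177 | tail -7 | head -3
```

```text
t: 49.5
tool_pos: [0.5267, 0.4073, 0.0147]
tool_rot: [0.545, 3.093, 0.001]
contact_force: [-0.3, -0.4, -0.0]
opening: 0.0854
grip_force: 0.0
t: 50.0
tool_pos: [0.5267, 0.4073, 0.0148]
tool_rot: [0.545, 3.093, 0.002]
contact_force: [0.6, 0.6, 1.7]
opening: 0.0347
grip_force: 51.9
t: 51.25
tool_pos: [0.5255, 0.4067, 0.2016]
tool_rot: [0.075, -3.139, 0.002]
contact_force: [0.1, 0.0, -0.1]
opening: 0.0353
grip_force: 51.4
t 51.3 [0.5256 0.4067 0.2016] x [-0.999 -0.048  0.002] y [-0.048  0.999 -0.001] z [-0.002 -0.001 -1.   ] F [-0.6 -0.2 -1.3] op 0.0350 g 51
turn [-0.01 -0.02 -0.01] shift [ -1.42 -15.33  -0.1 ] shift in goal axes [ -1.4  -15.33  -0.11]
yel [315.65607886 401.16356334] [  36   26  101   30 2739]
((314.0, 335.0), (58.0, 78.0), 90.0)
label in tool axes [[  7.    0.3 -17.7]
```

```bash
python3 -m jog '[[0,0,0,-0.09,-0.96,0,-1],[0,0,0,-0.09,-0.96,0,-1],[0,0,0,-0.09,-0.96,0,-1],[0,0,0,-0.09,-0.96,0,-1],[0,0,0,-0.09,-0.96,0,-1]]' >/dev/null; python3 -m jog '[[0,0,0,-0.09,-0.96,0,-1],[0,0,0,-0.09,-0.96,0,-1],[0,0,0,-0.09,-0.96,0,-1],[0,0,0,-0.09,-0.96,0,-1],[0,0,0,-0.09,-0.96,0,-1]]' >/dev/null; python3 -m jog '[[0,0,0,-0.09,-0.96,0,-1],[0,0,0,-0.09,-0.96,0,-1],[0,0,0,-0.09,-0.96,0,-1],[0,0,0,-0.09,-0.96,0,-1],[0,0,0,-0.09,-0.96,0,-1]]' >/dev/null; python3 -m jog '[[0,0,0,-0.05,-0.93,0.5,-1],[0,0,0,0,0,0.9,-1],[0,0,0,0,0,0.9,-1],[0,0,0,0,0,0.5,-1],[0,0,0,0,0,0,-1]]' >/dev/null; python3 -m jog '[[0,0,0,0,0,0,-1]]' >/dev/null
python3 - <<'E'
from h import *
import pickle
d=snap("wrist");pickle.dump(d,open("g5.pkl","wb"));me()
togo([.5901,-.0506,.06],down(np.radians(92.8)))
E
python3 held.py g5 0.0177 | tail -7 | head -3
```

```text
t 54.0 [ 0.5915 -0.0504  0.1204] x [-0.999 -0.049 -0.002] y [-0.049  0.999 -0.001] z [ 0.002 -0.001 -1.   ] F [-0.2  0.6 -1.3] op 0.0347 g 51
turn [-0.01  0.03  0.  ] shift [ 0.05 -0.    2.01] shift in goal axes [ 0.05 -0.    2.01]
yel [315.6694025  401.97866054] [  34   25  104   33 3046]
((314.0, 335.0), (58.0, 78.0), 90.0)
label in tool axes [[  7.3   0.4 -17.7]
```

```bash
python3 -m jog '[[0,0,0,0.03,0,0.5,-1],[0,0,0,0,0,0.5,-1],[0,0,0,0,0,0.4,-1],[0,0,0,0,0,0,-1],[0,0,0,0,0,0,-1]]'; python3 -c "
from h import *
togo([.5901,-.0506,.06],down(np.radians(92.8)))"; python3 -m jog '[[0,0,0,0,0,0.3,-1],[0,0,0,0,0,0.3,-1],[0,0,0,0,0,0,-1],[0,0,0,0,0,0,-1]]'; python3 -c "
from h import *
me();togo([.5901,-.0506,.057],down(np.radians(92.8)))"
```

```text
t: 54.6
tool_pos: [0.5898, -0.0504, 0.0769]
tool_rot: [-0.077, 3.14, -0.0]
contact_force: [-0.5, 0.2, -0.7]
opening: 0.035
grip_force: 51.5
turn [-0.  0.  0.] shift [-0.01 -0.01  0.56] shift in goal axes [-0.01 -0.01  0.56]
t: 55.1
tool_pos: [0.5896, -0.0503, 0.0588]
tool_rot: [0.077, -3.14, -0.0]
contact_force: [0.3, -0.3, -0.5]
opening: 0.0346
grip_force: 51.5
t 55.1 [ 0.5896 -0.0503  0.0588] x [-0.999 -0.049  0.   ] y [-0.049  0.999  0.   ] z [-0.  0. -1.] F [ 0.3 -0.3 -0.5] op 0.0346 g 51
turn [ 0. -0.  0.] shift [-0.02 -0.01  0.06] shift in goal axes [-0.02 -0.01  0.06]
```

```bash
python3 -m jog '[[0,0,0,0,0,0.06,-1],[0,0,0,0,0,0,-1],[0,0,0,0,0,0,0.2],[0,0,0,0,0,0,0.2],[0,0,0,0,0,0,0.2]]'; python3 -m jog '[[0,0,0,0,0,-0.6,0.2],[0,0,0,0,0,-0.8,0.2],[0,0,0,0,0,-0.9,0.2],[0,0,0,0,0,-0.9,0.2],[0,0,0,0,0,-0.9,0.2]]' >/dev/null; python3 -m jog '[[0,0,0,0,0,-0.9,0.2],[0,0,0,0,0,-0.9,0.2],[0,0,0,-0.8,-0.6,-0.9,0.2],[0,0,0,-0.8,-0.6,-0.9,0.2],[0,0,0,-0.8,-0.6,-0.5,0.2]]' >/dev/null; python3 -m jog '[[0,0,0,-0.8,-0.4,0,0.2],[0,0,0,0,0,0,0.2],[0,0,0,0,0,0,0.2]]' >/dev/null
python3 - <<'E'
from h import *
import pickle
d=snap("wrist","k6");pickle.dump(d,open("k6.pkl","wb"));me()
cv2.imwrite("pics/k6c.png",cv2.resize(cv2.imread("pics/k6.png")[0:200,140:500],None,fx=2,fy=2))
togo(np.array([.5977,-.2016,.2])-.087*np.array([.999,.048,0]),down(np.radians(92.8)))
E
```

```text
t: 55.72
tool_pos: [0.5898, -0.0504, 0.0573]
tool_rot: [-0.077, 3.14, -0.0]
contact_force: [0.4, -0.1, -0.6]
opening: 0.0514
grip_force: 0.0
t 57.4 [ 0.688  -0.1111  0.3034] x [-0.999 -0.049  0.   ] y [-0.049  0.999  0.   ] z [-0.  0. -1.] F [-0.1 -0.3 -0.6] op 0.0514 g 0
turn [ 0. -0.  0.] shift [ 6.06 -2.86  3.45] shift in goal axes [ 6.06 -2.86  3.45]
```

View pics/k6c.png

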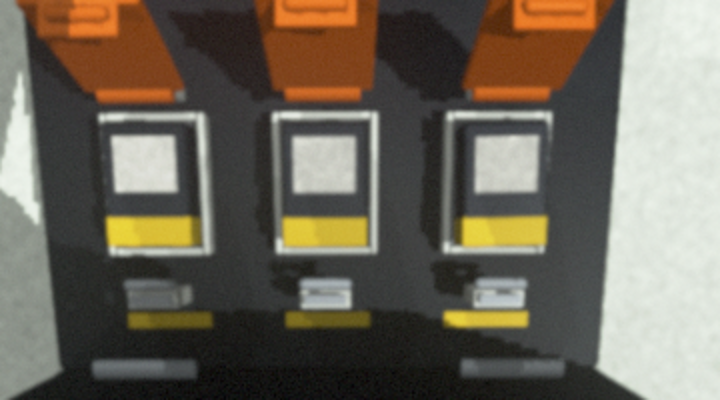

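All three packs are seated, yellow ends towards the hinge. Now the covers, starting with bay2.

```bash
python3 -m jog '[[0,0,0,0.87,-0.41,0,-1],[0,0,0,0.87,-0.41,0,-1],[0,0,0,0.87,-0.41,0,-1],[0,0,0,0.87,-0.41,0,-1],[0,0,0,0.87,-0.41,0.5,-1]]' >/dev/null; python3 -m jog '[[0,0,0,0.87,-0.41,0.5,-1],[0,0,0,0.84,-0.4,0.5,-1],[0,0,0,0,0,0.9,-1],[0,0,0,0,0,0.9,-1],[0,0,0,0,0,0.9,-1]]' >/dev/null;  python3 -m jog '[[0,0,0,0,0,0.9,-1],[0,0,0,0,0,0.9,-1],[0,0,0,0,0,0,-1],[0,0,0,0,0,0,-1]]'; python3 -c "
from h import *
me();togo(np.array([.5977,-.2016,.125])-.087*np.array([.999,.048,0]),down(np.radians(92.8)))"
```

```text
t: 59.15
tool_pos: [0.5117, -0.2062, 0.1244]
tool_rot: [-0.077, 3.139, -0.001]
contact_force: [-0.5, 0.5, 0.3]
opening: -0.0001
grip_force: 0.0
t 59.1 [ 0.5117 -0.2062  0.1244] x [-0.999 -0.049 -0.001] y [-0.049  0.999 -0.001] z [ 0.002 -0.001 -1.   ] F [-0.5  0.5  0.3] op -0.0001 g 0
turn [-0.01  0.02  0.  ] shift [ 0.03  0.01 -0.02] shift in goal axes [ 0.03  0.01 -0.02]
```

```bash
python3 -m jog '[[0,0,0,-0.67,0,-0.07,-1],[0,0,0,-0.67,0,-0.07,-1],[0,0,0,-0.83,0,0.2,-1],[0,0,0,-0.5,0,0.4,-1],[0,0,0,-0.4,0,0.5,-1]]'; python3 -m jog '[[0,0,0,-0.43,0,0.15,-1],[0,0,0,-0.05,0,0,-1],[0,0,0,0,0,0,-1]]'; python3 -c "
from h import *
me();togo(np.array([.5977,-.2016,.08])+.020*np.array([.999,.048,0]),down(np.radians(92.8)))"
```

```text
t: 59.78
tool_pos: [0.6054, -0.2022, 0.0968]
tool_rot: [-0.077, 3.137, -0.003]
contact_force: [-0.5, -0.7, -0.1]
opening: -0.0002
grip_force: 0.2
t: 60.15
tool_pos: [0.6183, -0.2012, 0.091]
tool_rot: [-0.077, 3.139, -0.001]
contact_force: [-0.3, -0.1, -0.4]
opening: 0.0003
grip_force: 0.0
t 60.1 [ 0.6183 -0.2012  0.091 ] x [-0.999 -0.049 -0.001] y [-0.049  0.999 -0.001] z [ 0.001 -0.001 -1.   ] F [-0.3 -0.1 -0.4] op 0.0003 g 0
turn [-0.01  0.02  0.  ] shift [0.02 0.02 0.37] shift in goal axes [0.02 0.02 0.37]
```

Now press down in small steps.

```bash
python3 -m jog '[[0,0,0,0,0,0.13,-1],[0,0,0,0,0,0.13,-1],[0,0,0,0,0,0,-1]]' | grep -E 'pos|force'; python3 -m jog '[[0,0,0,0,0,0.07,-1],[0,0,0,0,0,0,-1]]' | grep -E 'pos|force';  python3 -m jog '[[0,0,0,0,0,0.07,-1],[0,0,0,0,0,0,-1]]'| grep -E 'pos|force'
```

```text
tool_pos: [0.6172, -0.2008, 0.0815]
contact_force: [0.1, -0.5, 0.0]
grip_force: 0.0
tool_pos: [0.6175, -0.2009, 0.08]
contact_force: [-0.9, 0.4, 2.2]
grip_force: 1.2
tool_pos: [0.6176, -0.2011, 0.0795]
contact_force: [-5.4, 1.3, 9.1]
grip_force: 4.8
```

```bash
python3 -m jog '[[0,0,0,0,0,0.07,-1],[0,0,0,0,0,0,-1]]' | grep -E 'pos|force';  python3 -m jog '[[0,0,0,0,0,0.07,-1],[0,0,0,0,0,0,-1]]'| grep -E 'pos|force'
```

```text
tool_pos: [0.6177, -0.2012, 0.079]
contact_force: [-8.5, 2.5, 16.5]
grip_force: 8.2
tool_pos: [0.6178, -0.2013, 0.0786]
contact_force: [-12.3, 2.6, 23.4]
grip_force: 11.6
```

```bash
python3 -m jog '[[0,0,0,0,0,-0.9,-1],[0,0,0,0,0,-0.9,-1],[0,0,0,0,0,-0.9,-1],[0,0,0,0,0,-0.9,-1],[0,0,0,0,0,-0.9,-1]]' >/dev/null;  python3 -m jog '[[0,0,0,0,0,-0.9,-1],[0,0,0,0,0,-0.9,-1],[0,0,0,0,0,-0.9,-1],[0,0,0,0,0,-0.3,-1],[0,0,0,-0.6,0.9,0,-1]]' >/dev/null; python3 -m jog '[[0,0,0,-0.6,0.9,0,-1],[0,0,0,-0.6,0.9,0,-1],[0,0,0,-0.6,0,0,-1],[0,0,0,0,0,0,-1],[0,0,0,0,0,0,-1]]' >/dev/null
python3 - <<'E'
from h import *
import pickle
d=snap("wrist","k7");pickle.dump(d,open("k7.pkl","wb"));me()
cv2.imwrite("pics/k7c.png",cv2.resize(cv2.imread("pics/k7.png")[0:200,140:500],None,fx=2,fy=2))
togo(np.array([.5937,-.1261,.125])-.087*np.array([.999,.048,0]),down(np.radians(92.8)))
E
```

```text
t 63.5 [ 0.685  -0.1169  0.2979] x [-0.999 -0.048  0.001] y [-0.048  0.999  0.   ] z [-0.001  0.    -1.   ] F [-0.2 -0.2  0. ] op 0.0000 g 0
turn [ 0.   -0.01 -0.01] shift [ 5.95 -0.16  5.77] shift in goal axes [ 5.96 -0.16  5.76]
```

View pics/k7c.png

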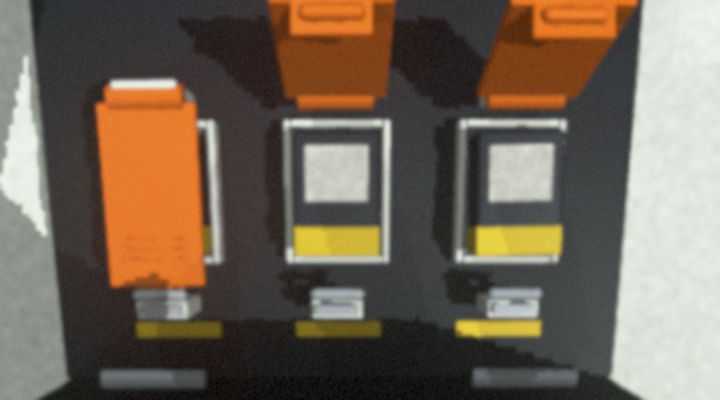

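Cover 2 is lying down: its free end is at crop (157,285), at the catch. The stiff stop at z≈0.0795 under 23 N matches the shut height of 0.080. Next is cover 1.

```bash
python3 -m jog '[[0,0,0,0.85,0,0,-1],[0,0,0,0.85,0,0,-1],[0,0,0,0.85,0,0,-1],[0,0,0,0.85,0,0,-1],[0,0,0,0.85,0,0.5,-1]]' >/dev/null; python3 -m jog '[[0,0,0,0.85,-0.1,0.5,-1],[0,0,0,0.85,-0.06,0.5,-1],[0,0,0,0,0,0.9,-1],[0,0,0,0,0,0.9,-1],[0,0,0,0,0,0.9,-1]]' >/dev/null;  python3 -m jog '[[0,0,0,0,0,0.9,-1],[0,0,0,0,0,0.67,-1],[0,0,0,0,0,0,-1],[0,0,0,0,0,0,-1]]' | grep pos; python3 -m jog '[[0,0,0,-0.67,0,-0.07,-1],[0,0,0,-0.67,0,-0.07,-1],[0,0,0,-0.83,0,0.2,-1],[0,0,0,-0.5,0,0.4,-1],[0,0,0,-0.4,0,0.5,-1]]' | grep pos; python3 -m jog '[[0,0,0,-0.43,0,0.15,-1],[0,0,0,-0.05,0,0,-1],[0,0,0,0,0,0,-1]]' |grep pos; python3 -c "
from h import *
me();togo(np.array([.5937,-.1261,.08])+.020*np.array([.999,.048,0]),down(np.radians(92.8)))"
```

```text
tool_pos: [0.5082, -0.1304, 0.1266]
tool_pos: [0.6017, -0.126, 0.0987]
tool_pos: [0.6145, -0.125, 0.0932]
t 66.2 [ 0.6145 -0.125   0.0932] x [-0.999 -0.049 -0.001] y [-0.049  0.999 -0.001] z [ 0.001 -0.001 -1.   ] F [ 0.2 -0.4 -0.7] op -0.0001 g 0
turn [-0.01  0.02  0.  ] shift [ 0.03 -0.    0.44] shift in goal axes [ 0.03 -0.    0.44]
```

```bash
python3 -m jog '[[0,0,0,0,0,0.1,-1],[0,0,0,0,0,0,-1]]' | grep -E 'pos|contact'; python3 -m jog '[[0,0,0,0,0,0.07,-1],[0,0,0,0,0,0,-1]]' | grep -E 'pos|contact';  python3 -m jog '[[0,0,0,0,0,0.07,-1],[0,0,0,0,0,0,-1]]'| grep -E 'pos|contact'; python3 -m jog '[[0,0,0,0,0,0.07,-1],[0,0,0,0,0,0,-1]]'| grep -E 'pos|contact';python3 -m jog '[[0,0,0,0,0,0.07,-1],[0,0,0,0,0,0,-1]]'| grep -E 'pos|contact';python3 -m jog '[[0,0,0,0,0,0.07,-1],[0,0,0,0,0,0,-1]]'| grep -E 'pos|contact'; python3 -m jog '[[0,0,0,0,0,0.07,-1],[0,0,0,0,0,0,-1]]'| grep -E 'pos|contact'
```

```text
tool_pos: [0.6137, -0.1249, 0.0892]
contact_force: [0.6, -0.1, 0.8]
tool_pos: [0.6138, -0.1248, 0.0868]
contact_force: [-0.8, 0.2, 0.2]
tool_pos: [0.6141, -0.1249, 0.086]
contact_force: [-2.8, 0.3, 5.8]
tool_pos: [0.6146, -0.125, 0.0842]
contact_force: [-1.8, 0.3, 6.1]
tool_pos: [0.6136, -0.1247, 0.08]
contact_force: [-0.8, 0.0, -0.1]
tool_pos: [0.6138, -0.1248, 0.0796]
contact_force: [-3.8, 0.6, 7.1]
tool_pos: [0.6138, -0.1249, 0.0792]
contact_force: [-8.2, 1.2, 14.8]
```

The snap is clear here: resistance from z=0.086, release, then a stop at 0.0796. Cover 2 reached that same stop. Next is cover 0.

```bash
python3 -m jog '[[0,0,0,0,0,-0.9,-1],[0,0,0,0,0,-0.9,-1],[0,0,0,0,0,-0.9,-1],[0,0,0,0,0,-0.9,-1],[0,0,0,0.7,0.5,-0.4,-1]]' >/dev/null; python3 -m jog '[[0,0,0,0.7,0.5,0,-1],[0,0,0,0.7,0.5,0,-1],[0,0,0,0.7,0.5,0,-1],[0,0,0,0.76,0.52,0,-1],[0,0,0,0,0,0.9,-1]]' >/dev/null;  python3 -m jog '[[0,0,0,0,0,0.9,-1],[0,0,0,0,0,0.65,-1],[0,0,0,0,0,0,-1],[0,0,0,0,0,0,-1]]' | grep pos; python3 -c "
from h import *
togo(np.array([.5901,-.0504,.125])-.087*np.array([.999,.048,0]),down(np.radians(92.8)))"
```

```text
tool_pos: [0.5043, -0.0548, 0.1239]
turn [-0.    0.01  0.  ] shift [ 0.04  0.01 -0.04] shift in goal axes [ 0.04  0.01 -0.04]
```

```bash
python3 -m jog '[[0,0,0,-0.67,0,-0.07,-1],[0,0,0,-0.67,0,-0.07,-1],[0,0,0,-0.83,0,0.2,-1],[0,0,0,-0.5,0,0.4,-1],[0,0,0,-0.4,0,0.5,-1]]' | grep pos; python3 -m jog '[[0,0,0,-0.43,0,0.15,-1],[0,0,0,-0.02,0,0,-1],[0,0,0,0,0,0,-1]]' |grep pos; python3 -m jog '[[0,0,0,0,0,0.1,-1],[0,0,0,0,0,0,-1]]' | grep -E 'pos|contact'; python3 -m jog '[[0,0,0,0,0,0.07,-1],[0,0,0,0,0,0,-1]]' | grep -E 'pos|contact';  python3 -m jog '[[0,0,0,0,0,0.07,-1],[0,0,0,0,0,0,-1]]'| grep -E 'pos|contact'; python3 -m jog '[[0,0,0,0,0,0.07,-1],[0,0,0,0,0,0,-1]]'| grep -E 'pos|contact';python3 -m jog '[[0,0,0,0,0,0.07,-1],[0,0,0,0,0,0,-1]]'| grep -E 'pos|contact';python3 -m jog '[[0,0,0,0,0,0.07,-1],[0,0,0,0,0,0,-1]]'| grep -E 'pos|contact'
```

```text
tool_pos: [0.5977, -0.0504, 0.096]
tool_pos: [0.6096, -0.0495, 0.0907]
tool_pos: [0.6088, -0.0494, 0.0868]
contact_force: [0.5, -0.4, -0.6]
tool_pos: [0.6092, -0.0495, 0.0859]
contact_force: [-2.8, 0.5, 5.4]
tool_pos: [0.6097, -0.0495, 0.084]
contact_force: [-2.0, -0.4, 5.2]
tool_pos: [0.6089, -0.0494, 0.08]
contact_force: [0.3, -0.1, 0.7]
tool_pos: [0.609, -0.0494, 0.0795]
contact_force: [-4.7, 0.3, 7.8]
tool_pos: [0.609, -0.0495, 0.0791]
contact_force: [-8.5, 1.4, 15.1]
```

```bash
python3 -m jog '[[0,0,0,0,0,-0.9,-1],[0,0,0,0,0,-0.9,-1],[0,0,0,0,0,-0.9,-1],[0,0,0,0.5,0,-0.9,-1],[0,0,0,0.9,-0.5,-0.9,-1]]' >/dev/null; python3 -m jog '[[0,0,0,0.9,-0.9,-0.6,-1],[0,0,0,0.9,-0.9,0,-1],[0,0,0,0.9,-0.9,0,-1],[0,0,0,0.9,-0.9,0,-1],[0,0,0,0.7,-0.9,0,-1]]' >/dev/null; python3 -m jog '[[0,0,1,0,0,0,-0.06],[0,0,1,0,0,0,-0.06],[0,0,1,0,0,0,-0.06],[0,0,1,0,0,0,-0.06],[0,0,1,0,0,0,-0.06]]' >/dev/null; python3 -m jog '[[0,0,1,0,0,0,-0.06],[0,0,1,0,0,0,-0.06],[0,0,1,0,0,0,-0.06],[0,0,1,0,0,0,-0.06],[0,0,1,0,0,0,-0.06]]' >/dev/null; python3 -m jog '[[0,0,1,0,0,0,-0.06],[0,0,1,0,0,0,-0.06],[0,0,1,0,0,0,-0.06],[0,0,1,0,0,0,-0.06],[0,0,1,0,0,0,-0.06]]' >/dev/null; python3 -m jog '[[0,0,1,0,0,0,-0.06],[0,0,1,0,0,0,-0.06],[0,0,1,0,0,0,-0.06],[0,0,0,0,0,0,-0.06],[0,0,0,0,0,0,-0.06]]' >/dev/null
python3 - <<'E'
from h import *
import pickle
d=snap("wrist","e1");pickle.dump(d,open("e1.pkl","wb"));me()
togo([.4289,-.134,.25],down(np.radians(2.8)))
E
```

```text
t 76.0 [ 0.4456 -0.2075  0.229 ] x [-0.05   0.999  0.   ] y [ 0.999  0.05  -0.   ] z [-0.  0. -1.] F [-0.3  0.  -0.4] op 0.0398 g 0
turn [-0.   -0.    0.01] shift [ 2.48 -0.43 -0.7 ] shift in goal axes [ 2.47 -0.43 -0.7 ]
```

View pics/e1.png

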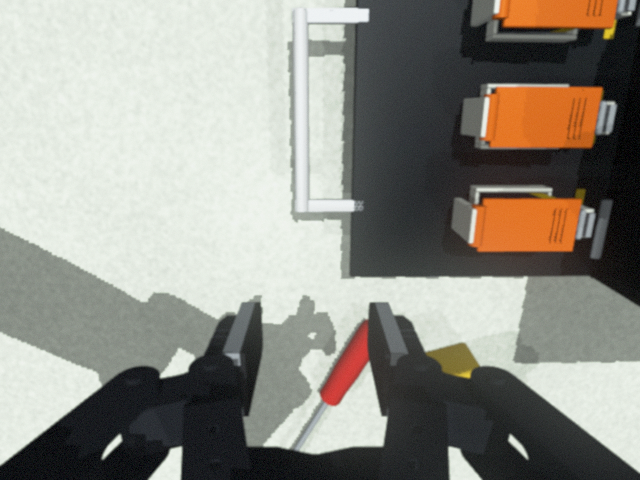

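e1 shows all three covers flat and engaged at their catches. The bar runs from ≈(299,10) to ≈(301,212). The screwdriver lies at ≈(345,370), untouched.

Run:
```python
from h import *
import pickle
d=pickle.load(open("e1.pkl","rb"));g=cv2.cvtColor(d["img"],cv2.COLOR_RGB2GRAY)
for r in(60,90,120,150,180): print(r,g[r,284:322])
print(g[0:16,301],g[200:222,301])
X=plane(d,[(299,9),(301,213),(301,111)],.037);print(X.round(4),X[:2].mean(0).round(4))
```

```text
60 [229 231 232 226 196 161 153 151 148 163 189 207 224 231 237 241 240 238
 237 232 224 219 205 191 191 221 233 234 232 232 230 226 227 227 226 230
 229 230]
90 [234 235 236 229 200 165 151 151 151 156 180 205 223 233 238 239 240 240
 237 231 227 222 207 192 186 215 228 231 227 227 229 230 233 231 231 229
 229 229]
120 [229 231 234 235 234 227 211 181 161 160 173 196 220 229 238 240 241 240
 237 234 230 223 212 193 191 219 230 232 231 230 231 229 232 230 229 231
 232 230]
150 [227 225 227 229 234 233 224 192 157 154 162 184 213 229 236 241 241 239
 237 232 228 224 213 193 188 205 227 235 234 236 237 234 234 231 231 230
 231 227]
180 [238 240 238 239 237 238 230 197 168 156 159 179 204 225 235 238 240 240
 237 234 227 222 210 194 184 200 227 236 238 238 238 237 237 235 235 235
 233 232]
[237 235 236 232 230 230 226 224 234 238 239 239 239 240 238 238] [240 237 240 239 239 238 237 237 237 238 239 227 189 165 156 160 156 163
 159 172 208 233]
[[ 0.4248 -0.0606  0.037 ]
 [ 0.4322 -0.2114  0.037 ]
 [ 0.429  -0.1311  0.037 ]] [ 0.4285 -0.136   0.037 ]
```

```bash
python3 -m jog '[[0,0,0,0.8,-0.15,0,-0.25],[0,0,0,0.8,-0.15,0.5,-0.25],[0,0,0,0.83,-0.15,0.9,-0.25],[0,0,0,0,0,0.9,-0.25],[0,0,0,0,0,0.9,-0.25]]' >/dev/null; python3 -m jog '[[0,0,0,0,0,0.9,-0.25],[0,0,0,0,0,0.9,-0.25],[0,0,0,0,0,0,-0.25],[0,0,0,0,0,0,-0.25]]' >/dev/null
python3 - <<'E'
from h import *
me();togo([.4287,-.135,.0175],down(np.radians(2.8)))
E
```

```text
t 77.1 [ 0.4292 -0.1357  0.0803] x [-0.049  0.999 -0.001] y [0.999 0.049 0.001] z [ 0.001 -0.001 -1.   ] F [ 0.4  0.2 -0.3] op 0.0321 g 0
turn [0.01 0.01 0.  ] shift [ 0.03 -0.02  2.09] shift in goal axes [ 0.03 -0.02  2.09]
```

```bash
python3 -m jog '[[0,0,0,0.03,-0.02,0.8,-0.25],[0,0,0,0,0,0.7,-0.25],[0,0,0,0,0,0.57,-0.25],[0,0,0,0,0,0,-0.25],[0,0,0,0,0,0,-0.25]]' | grep -E 'pos|contact'; python3 -m jog '[[0,0,0,0,0,0,-1],[0,0,0,0,0,0,-1],[0,0,0,0,0,0,-1],[0,0,0,0,0,0,-1]]' 60; python3 -c "
from h import *
me()"
```

```text
tool_pos: [0.4291, -0.1352, 0.0188]
contact_force: [-0.2, 0.1, 0.4]
t: 78.25
tool_pos: [0.4313, -0.1351, 0.0191]
tool_rot: [2.162, 2.27, 0.008]
contact_force: [8.6, 1.3, -3.4]
opening: 0.01
grip_force: 58.4
t 78.2 [ 0.4313 -0.1351  0.0191] x [-0.048  0.999 -0.002] y [0.999 0.048 0.008] z [ 0.009 -0.001 -1.   ] F [ 8.6  1.3 -3.4] op 0.0100 g 58
```

```bash
python3 -m jog '[[0,0,0,0,0.023,-0.727,-1],[0,0,0,0,0.086,-0.722,-1],[0,0,0,0,0.149,-0.712,-1],[0,0,0,0,0,0,-1]]' | grep -E 'pos|contact|open'; python3 -m jog '[[0,0,0,0,0.21,-0.696,-1],[0,0,0,0,0.27,-0.675,-1],[0,0,0,0,0.328,-0.649,-1],[0,0,0,0,0,0,-1]]' | grep -E 'pos|contact|open'; python3 -c "
from h import *
me()"
```

```text
tool_pos: [0.4391, -0.1346, 0.0849]
contact_force: [8.1, 0.7, -4.9]
opening: 0.0098
tool_pos: [0.4619, -0.1333, 0.1441]
contact_force: [6.5, -1.9, -6.4]
opening: 0.0096
t 79.2 [ 0.4619 -0.1333  0.1441] x [-0.049  0.999 -0.002] y [0.999 0.049 0.005] z [ 0.005 -0.001 -1.   ] F [ 6.5 -1.9 -6.4] op 0.0096 g 59
```

```bash
python3 -m jog '[[0,0,0,0,0.383,-0.618,-1],[0,0,0,0,0.435,-0.582,-1],[0,0,0,0,0.485,-0.542,-1],[0,0,0,0,0,0,-1]]' | grep -E 'pos|contact|open'; python3 -m jog '[[0,0,0,0,0.53,-0.498,-1],[0,0,0,0,0.571,-0.45,-1],[0,0,0,0,0.608,-0.398,-1],[0,0,0,0,0,0,-1]]' | grep -E 'pos|contact|open'; python3 -c "
from h import *
me()"
```

```text
tool_pos: [0.4985, -0.1314, 0.1961]
contact_force: [-6.1, -1.5, 3.3]
opening: 0.0093
tool_pos: [0.5501, -0.1287, 0.2396]
contact_force: [-9.9, 2.6, 14.3]
opening: 0.0098
t 80.2 [ 0.5501 -0.1287  0.2396] x [-0.049  0.999 -0.001] y [ 0.999  0.049 -0.   ] z [-0.    -0.001 -1.   ] F [-9.9  2.6 14.3] op 0.0098 g 61
```

```bash
python3 -m jog '[[0,0,0,0,0.621,-0.42,-1],[0,0,0,0,0.668,-0.34,-1],[0,0,0,0,0.691,-0.24,-1],[0,0,0,0,0,0,-1]]' | grep -E 'pos|contact|open'; python3 -c "
from h import *
me()"
```

```text
tool_pos: [0.6108, -0.1255, 0.2683]
contact_force: [-1.8, 2.0, 7.3]
opening: 0.0094
t 80.8 [ 0.6108 -0.1255  0.2683] x [-0.05   0.999 -0.001] y [0.999 0.05  0.004] z [ 0.004 -0.    -1.   ] F [-1.8  2.   7.3] op 0.0094 g 61
```

```bash
python3 -m jog '[[0,0,0,0,0.7,-0.18,-1],[0,0,0,0,0.7,-0.12,-1],[0,0,0,0,0,0,-1]]' | grep -E 'pos|contact|open'; python3 -m jog '[[0,0,0,0,0.4,-0.03,-1],[0,0,0,0,0,0,-1],[0,0,0,0,0,0,-1]]' | grep -E 'pos|contact|open'; python3 -m jog '[[0,0,0,0,0.2,0,-1],[0,0,0,0,0,0,-1],[0,0,0,0,0,0,-1]]' | grep -E 'pos|contact|open'
```

```text
tool_pos: [0.6532, -0.1233, 0.2777]
contact_force: [-0.2, 1.3, 7.3]
opening: 0.0097
tool_pos: [0.6647, -0.1227, 0.2782]
contact_force: [0.7, 1.0, 5.5]
opening: 0.0096
tool_pos: [0.6706, -0.1224, 0.2785]
contact_force: [-0.2, 1.5, 6.0]
opening: 0.0097
```

```bash
python3 -m jog '[[0,0,0,0,0.12,0,-1],[0,0,0,0,0,0,-1]]' | grep -E 'pos|contact'; python3 -m jog '[[0,0,0,0,0.1,0,-1],[0,0,0,0,0,0,-1]]' | grep -E 'pos|contact';  python3 -m jog '[[0,0,0,0,0.1,0,-1],[0,0,0,0,0,0,-1]]' | grep -E 'pos|contact'
```

```text
tool_pos: [0.6739, -0.1223, 0.2786]
contact_force: [-0.4, 0.5, 7.2]
tool_pos: [0.6767, -0.1221, 0.2787]
contact_force: [-0.9, 1.5, 7.4]
tool_pos: [0.6779, -0.1221, 0.2787]
contact_force: [-7.7, 1.7, 10.0]
```

```bash
python3 -m jog '[[0,0,0,0,0.08,0,-1],[0,0,0,0,0,0,-1]]' | grep -E 'pos|contact'; python3 -m jog '[[0,0,0,0,0,0,-0.06],[0,0,0,0,0,0,-0.06],[0,0,0,0,0,0,-0.06]]' | grep -E 'pos|contact|open'; python3 -m jog '[[0,0,0,0,0,-0.5,-0.06],[0,0,0,0,0,-0.8,-0.06],[0,0,0,0,0,-0.9,-0.06],[0,0,0,0,0,-0.9,-0.06],[0,0,0,0,0,-0.9,-0.06]]' >/dev/null; python3 -m jog '[[0,0,0,0,0,-0.9,-0.06],[0,0,0,0,0,0,-0.06],[0,0,0,0,0,0,-0.06]]' | grep -E 'pos|contact'
python3 - <<'E'
from h import *
import pickle
d=snap("wrist","f1");pickle.dump(d,open("f1.pkl","wb"));me()
E
```

```text
tool_pos: [0.6779, -0.122, 0.2787]
contact_force: [-17.8, 2.5, 13.1]
tool_pos: [0.6814, -0.1221, 0.2747]
contact_force: [0.7, 0.4, -0.8]
opening: 0.0402
tool_pos: [0.6813, -0.1221, 0.4213]
contact_force: [-0.0, -0.4, -0.6]
t 84.3 [ 0.6811 -0.122   0.4204] x [-0.049  0.999  0.001] y [ 0.999  0.049 -0.002] z [-0.002  0.001 -1.   ] F [ 0.2 -0.8  0.3] op 0.0402 g 0
```

View pics/f1.png

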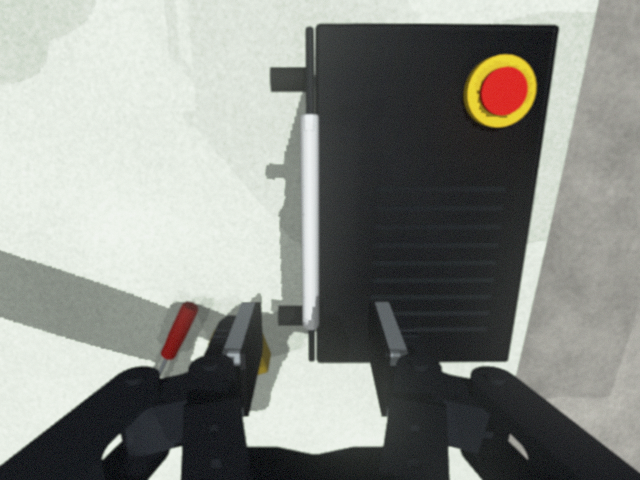

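f1 shows the panel upright, tight against the console: the bar is at x≈311 and the console edge at ≈317, closer than at the start. The gripper is clear.

Run:
```python
from h import *
import pickle
for n,p in(("b2",(313.4,222)),("f1",(310.8,222))):
    d=pickle.load(open(n+".pkl","rb"));print(n,plane(d,[p],.29).round(4),cv2.cvtColor(d["img"],cv2.COLOR_RGB2GRAY)[60,295:335],cv2.cvtColor(d["img"],cv2.COLOR_RGB2GRAY)[222,295:330])
```

```text
b2 [[ 0.6693 -0.1175  0.29  ]] [219 222 225 224 223 219 220 222 217 219 220 219 219 211 177 126  76  64
  65  68  76  71  58  49  49  82 112 109  77  47  44  39  48  50  50  55
  57  60  66  61] [142 141 142 139 140 138 137 137 130 138 161 185 205 219 225 231 235 239
 239 237 233 229 224 215 197 186 156 113  70  50  49  50  51  54  56]
f1 [[ 0.6761 -0.1171  0.29  ]] [222 221 219 221 218 218 218 218 219 206 158  96  67  68  70  70  68  68
  95 131 111  70  55  61  59  64  64  66  60  61  60  61  62  61  61  62
  59  61  62  61] [138 138 137 137 135 136 144 173 195 212 223 229 235 236 239 238 234 232
 226 218 208 194 173 135  90  63  62  62  60  59  61  57  59  55  59]
```

The bar is at x=0.676, where the measured hinge puts it when closed (0.6755), and the push met a firm stop. Handing in.

```bash
python3 -c "
from station import finish_job
print(finish_job())"
```

```text
the job is handed in; nothing more can be done
None
```

I handed the job in, but the system reported no verdict: all three packs are in their bays with the yellow ends towards the hinge, all three covers are pressed to their shut stop, the panel is closed against its stop, and the arm is clear; the screwdriver, stop box and adapter were left alone.

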